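# Hook in the hardware carrier and close its tins

### The arm

A 6-joint arm with a two-finger parallel gripper is mounted at the origin on the work surface. World frame = base frame: x ahead of the robot, y to its left, z up, the work surface at z = 0. Lengths are in m, angles in rad, forces in N, time in s.
With the tool pointing down it reaches from about 0.35 to 0.95 m from the base axis. Payload 17.4 kg.
Tool frame: the origin (TCP) lies at the very end of the fingers, on their centre line; the grasp point (between the pads) lies 19 mm behind it (manip.hold_point_z is the distance from the TCP to the grasp point, in m); z points along the fingers, x is the direction in which the jaws open and shut, and the axes are right-handed (so a half turn about z gives the same grasp; the last joint's range is limited). The gripper opens to 93 mm and grips with 3 to 60 N. Pads are 15 mm wide; open, the fingers measure 128 mm over their backs; the gripper's body (75 mm by 188 mm) begins 65 mm behind the grasp point.
Start: joints at [1.295, 0.116, 1.442, -0, 1.584, -0.038], TCP at [0.159, 0.656, 0.219] pointing down, gripper open.
Joint ranges: [-2.83, 2.83], [-0.83, 2.19], [0.07, 2.5], [-1.14, 4.28], [0.01, 3], [-2.97, 2.97]. Speed limits (rad/s): [1.89, 1.89, 2.22, 3.14, 3.14, 3.14].

### API

Orientations are given as a unit quaternion [w, x, y, z].
In Python, from rig import telemetry, read_camera, get_calibration, order, manip gives the robot as it stands. The module is installed in compiled form; this text tells all that it offers.
- The arm moves only by the shell command python3 -m jog 'ROWS' [FORCE]. ROWS is JSON, a list of rows, each a list of 3 entries, a list of its own where there are three numbers: the closure, from -1 (fully open) to 1 (shut), then the shift along the tool's x, y, z in units of 50 mm (1.0 is 50 mm), then the turn, a rotation vector about the tool's x, y, z in degrees. In form: [[fingers, [x, y, z], [wx, wy, wz]], ...]. A call has 1 to 5 rows; each row is the pose to reach, as a shift and turn from the pose commanded when the call began, along the tool's axes at that moment; what a row does not reach only later rows make up. A row lasts 1/10 s, in which the tool goes at most 50 mm and 8.59 degrees, less where a joint would pass 70% of its speed; a pose out of reach is approached as far as the arm can. A call with a gripper value outside its range is refused whole. The fingers move at their own pace and stop on an object; FORCE is the grip in N (left out, the last holds). Time passes only in rows, so rows that repeat a pose let the fingers close. It gives the time, the measured TCP pose, the force and the opening at its end, in the units of the state.
- telemetry.read_state(): the state, without advancing time (a new reading comes with each control period).
- read_camera(name): name is "side" or "top" or "wrist"; returns the picture (400x640x3 uint8, red, green, blue); there is no depth.
- get_calibration(name): a dict with "mtx" (3x3 intrinsics, pixels), "T" (4x4, takes a point from camera to world coordinates). Camera axes: x right, y down, z forward; pixel columns grow to the right and rows downward; lengths in m; the calibration is good to about 2 mm. The wrist camera is an equidistant fisheye: a pixel r from the principal point sees the ray r / f radians off the axis. A picture is of the moment at which its call begins: read the wrist's pose just before it. get_calibration takes no time and is no camera call; for the wrist camera it gives the pose at the moment of the call.
- order.hand_in(): hands the job in, once; it reports no verdict.
The state is a dict: "clock": time; "q": joint angles; "qd": joint speeds; "joint_efforts": joint torques, N m; "position": TCP position; "orientation": TCP orientation; "ft_force": force on the tool from outside, world axes, zero at the start; "torque": the same for the moment, N m; "grip_width": opening from 0.0 (shut) to 1.0 (fully open).
Only numpy, scipy, OpenCV 4.12 (cv2) and the standard library are available. Lean on these libraries where they do the work, as an engineer would, in place of code of your own. Each camera call takes 0.05 s, during which the arm holds its last target. There are 200 camera calls.

### The job

The carrier of open hardware tins stands too far back on the parts counter: take the pull hook from its rest, hook it behind the bar in the middle of the carrier and drag the carrier squarely and wholly onto the black rubber mat without touching the carrier with the gripper, then lay the hook back in its rest, tip downwards as it was. After that, put every lid that lies on the counter fully down on the tin of its own shape and size; a tin with no lid stays open. Keep all tins upright in the carrier and leave the other things on the counter where they are.

Things in the scene. Friction and masses are not known exactly. Their poses are not given: they have to be found in the camera images.
- rest_top (a point): Hook rest: grey steel stand fixed to the counter, base 150 x 70 mm. Two posts (14 mm thick, 76 mm clear between them) each carry an open-topped U notch 36 mm wide, floor 87 mm above the counter, cheeks to 105 mm. This point is where the hook's handle centre belongs, midway between the notches, 100 mm above the counter; x runs along the notches.
- hook_grip (a point): Pull hook, 250 g: black handle bar 124 mm long (its x), 26 x 26 mm in section; a steel rod 12 mm thick runs on from its +x end and is bent straight down at its far end. This point is the centre of the handle, midway between the rest's posts when it lies there; z up. Balance point 20 to 40 mm ahead of it.
- hook_tip (a point): Lower end of the hook's down-turned tip: 220 mm ahead (+x) of the handle centre and 70 mm below it. Tip is 12 mm thick.
- carrier_bar (a point): Centre of a steel bar, 10 mm thick, along the carrier's y across the 60 mm wide empty gap in its middle, 50 mm above the counter. In the gap about 45 mm are free between the bar and the front (-x) and rear (+x) walls, down to the floor; cheeks at the bar's ends rise to 57 mm.
- carrier: Loose grey steel tray 112 mm (its x) by 416 mm (its y), walls 40 mm high, 6 mm thick, floor 5 mm, 0.3 to 0.5 kg plus 0.4 kg of tins. Along y: two bays, an empty gap, two bays, one tin in each bay. Starts at the back of the counter and slides when pulled by its bar. Origin: centre of its underside.
- mat: Black rubber counter mat, 0.8 mm thick, fixed, in the plane of the counter: 170 mm (its x) by 680 mm (its y), in front of the carrier; origin at its centre, axes along its edges.
- big_mouth (a point): Open aluminium tin, round, 72 mm diameter, 60 mm high, 2.5 mm wall, 100 g, loose in a bay of the carrier with small parts in the bottom. This point is the centre of its rim, 60 mm above its underside; z up.
- big_lid (a point): Lid of that tin (may be absent), 70 g: aluminium plate round, 78 mm diameter, 5 mm thick; below it an 8 mm deep plug that enters the tin with 2.5 mm to spare all round; on top a black bar grip 46 mm long (its x), 16 wide, 28 high. Point on its axis half-way up its 41 mm height: 7.5 mm above the plate's top, 12.5 mm above the tin's rim when fully on.
- small_mouth (a point): Open aluminium tin, round, 54 mm diameter, 60 mm high, 2.5 mm wall, 100 g, loose in a bay of the carrier with small parts in the bottom. This point is the centre of its rim, 60 mm above its underside; z up.
- small_lid (a point): Lid of that tin (may be absent), 70 g: aluminium plate round, 60 mm diameter, 5 mm thick; below it an 8 mm deep plug that enters the tin with 2.5 mm to spare all round; on top a black bar grip 46 mm long (its x), 16 wide, 28 high. Point on its axis half-way up its 41 mm height: 7.5 mm above the plate's top, 12.5 mm above the tin's rim when fully on.
- square_mouth (a point): Open aluminium tin, square, 64 x 64 mm, 60 mm high, 2.5 mm wall, 100 g, loose in a bay of the carrier with small parts in the bottom. This point is the centre of its rim, 60 mm above its underside; z up.
- square_lid (a point): Lid of that tin (may be absent), 70 g: aluminium plate square, 70 x 70 mm, 5 mm thick; below it an 8 mm deep plug that enters the tin with 2.5 mm to spare all round; on top a black bar grip 46 mm long (its x), 16 wide, 28 high. Point on its axis half-way up its 41 mm height: 7.5 mm above the plate's top, 12.5 mm above the tin's rim when fully on.
- oblong_mouth (a point): Open aluminium tin, oblong, 88 mm (its x) by 54 mm (its y), 60 mm high, 2.5 mm wall, 100 g, loose in a bay of the carrier with small parts in the bottom. This point is the centre of its rim, 60 mm above its underside; z up.
- oblong_lid (a point): Lid of that tin (may be absent), 70 g: aluminium plate oblong, 94 mm (its x) by 60 mm (its y), 5 mm thick; below it an 8 mm deep plug that enters the tin with 2.5 mm to spare all round; on top a black bar grip 46 mm long (its x), 16 wide, 28 high. Point on its axis half-way up its 41 mm height: 7.5 mm above the plate's top, 12.5 mm above the tin's rim when fully on.
- flange: Bystander: round dark steel pipe flange, 82 mm diameter, 30 mm high, lying among the lids; origin at its underside.
- spray_can: Bystander: spray can 64 mm diameter, 190 mm high; origin at its underside.
- grease_jar: Bystander: jar 80 mm diameter, 100 mm high; origin at its underside.
- tape_roll: Bystander: roll of tape 100 mm diameter, 48 mm high; origin at its underside.
Things that resemble listed ones, but are neither listed nor needed, are in the scene too. Leave any green look-alike of the part that bears oblong_lid alone. Leave any pink look-alike of the part that bears small_lid alone.

How it is judged:
On the way, in this order (a step that is already met when the one before it is completed fails the run):
1. the carrier is dragged with the hook onto the mat (x of carrier_bar in the frame of mat between -0.045 and 0.045 m and y of carrier_bar in the frame of mat between -0.15 and 0.15 m and angle between carrier_bar's own z axis and vertical below 0.06 rad and angle between the x axis of carrier_bar and the x axis of mat, either way round below 0.3 rad and contact force between hook and carrier above 0.3 N), for 0.1 s.
2. the hook lies back in its rest, released (x of hook_grip in the frame of rest_top between -0.03 and 0.03 m and y of hook_grip in the frame of rest_top between -0.015 and 0.015 m and z of hook_grip in the frame of rest_top between -0.006 and 0.006 m and angle between hook_grip's own z axis and vertical below 0.12 rad and contact force between the fingers and hook below 0.1 N and angle between the x axis of hook_grip and the x axis of rest_top, either way round below 0.2 rad and x of carrier_bar in the frame of mat between -0.045 and 0.045 m and y of carrier_bar in the frame of mat between -0.15 and 0.15 m and angle between carrier_bar's own z axis and vertical below 0.06 rad and angle between the x axis of carrier_bar and the x axis of mat, either way round below 0.3 rad), for 0.3 s.
3. every lid present is fully on its own tin (horizontal distance between big_lid and big_mouth below 0.006 m and z of big_lid in the frame of big_mouth between 0.009 and 0.0155 m and angle between the z axis of big_lid and the z axis of big_mouth, either way round below 0.06 rad and angle between each of big_lid, big_mouth, small_lid, small_mouth, square_lid, square_mouth, oblong_lid, oblong_mouth's own z axis and vertical below 0.1 rad and linear speed of each of lid_big, lid_small, lid_square, lid_oblong below 0.02 m/s and height (world z) of big_mouth between 0.055 and 0.072 m and horizontal distance between small_lid and small_mouth below 0.006 m and z of small_lid in the frame of small_mouth between 0.009 and 0.0155 m and angle between the z axis of small_lid and the z axis of small_mouth, either way round below 0.06 rad and height (world z) of small_mouth between 0.055 and 0.072 m and horizontal distance between square_lid and square_mouth below 0.006 m and z of square_lid in the frame of square_mouth between 0.009 and 0.0155 m and angle between the z axis of square_lid and the z axis of square_mouth, either way round below 0.06 rad and height (world z) of square_mouth between 0.055 and 0.072 m and horizontal distance between oblong_lid and oblong_mouth below 0.006 m and z of oblong_lid in the frame of oblong_mouth between 0.009 and 0.0155 m and angle between the z axis of oblong_lid and the z axis of oblong_mouth, either way round below 0.06 rad and height (world z) of oblong_mouth between 0.055 and 0.072 m), for 0.2 s.
At the end, for the whole second after the job is handed in: Carrier on the mat (middles within 45 mm in depth, 150 mm sideways; turned under 0.3 rad); hook in its rest (within 30 mm along, 15 mm across, level); every lid present seated on its own tin (centred within 6 mm, plate on the rim within 3 mm, level, still); all tins upright in the carrier (all of step 2 and all of step 3); the robot touches nothing.
It fails at once if the gripper pushes or pulls the carrier itself (over 5 N) (contact force between the fingers and carrier above 5 N).
It fails at once if a tin is tipped over (angle between any of big_mouth, small_mouth, square_mouth, oblong_mouth's own z axis and vertical above 0.6 rad).
It fails at once if a bystander is shoved more than 60 mm or knocked over (distance of any of flange, spray_can, grease_jar, tape_roll from where it was at the start of the episode above 0.06 m or angle between any of spray_can, grease_jar's own z axis and vertical above 0.5 rad).
Of lid_big, lid_small, lid_square, lid_oblong only 3 to 4 are there at a start; the rules pass over those that are not, and their reading is None.
At some moment in a run one of lid_big, lid_small, lid_square, lid_oblong may be knocked a few centimetres aside while the robot is not near it.
It also fails if it takes over 208 s, if anything falls off the work surface, if the arm or the gripper's body presses on something with over 40 N, if the wrist force passes 120 N, or if a joint passes its speed limit or range.

## Working session

There is one attempt and no reset: what is moved stays moved. The work goes in short steps, Python scripts to look and compute and a shell command to move; the robot and the scene stay as the last step left them, time stands still between calls to the robot, and variables do not carry over. Pictures are saved under pics/ and viewed, about 12 in all and at most 16, crops included, and the job is handed in when it is done.

```bash
mkdir -p pics; cat > h.py <<'E'
import numpy as np, cv2
from rig import telemetry, read_camera, get_calibration, order, manip
from scipy.spatial.transform import Rotation as R
def save(n,im,f=1):
    cv2.imwrite(f'pics/{n}.png',cv2.resize(im[...,::-1],None,fx=f,fy=f,interpolation=cv2.INTER_CUBIC))
def ray(cal,u,v,fish=False):
    K=np.array(cal['mtx']);T=np.array(cal['T'])
    d=np.array([(u-K[0,2])/K[0,0],(v-K[1,2])/K[1,1],1.])
    if fish:
        r=np.hypot(d[0],d[1]);d=np.array([d[0]/r*np.sin(r),d[1]/r*np.sin(r),np.cos(r)]) if r>1e-9 else np.array([0,0,1.])
    return T[:3,3],T[:3,:3]@d
def pt(cal,u,v,z,fish=False):
    o,d=ray(cal,u,v,fish);return o+d*(z-o[2])/d[2]
def proj(cal,p,fish=False):
    K=np.array(cal['mtx']);T=np.array(cal['T']);c=T[:3,:3].T@(np.asarray(p)-T[:3,3])
    if fish:
        r=np.hypot(c[0],c[1]);a=np.arctan2(r,c[2]);return K[0,2]+K[0,0]*a*c[0]/r,K[1,2]+K[1,1]*a*c[1]/r
    return K[0,2]+K[0,0]*c[0]/c[2],K[1,2]+K[1,1]*c[1]/c[2]
def st():
    s=telemetry.read_state();q=s['orientation'];return s,np.array(s['position']),R.from_quat([q[1],q[2],q[3],q[0]])
E
python3 - <<'E'
from h import *
for n in('top','side'):
    im=read_camera(n);save(n+'0',im,1.25);np.save(n+'0.npy',im)
    c=get_calibration(n);print(n,np.round(c['mtx'],1).tolist(),np.round(c['T'],3).tolist())
c=get_calibration('wrist');print(np.round(c['mtx'],1).tolist(),np.round(c['T'],3).tolist());s,p,r=st();print(s,r.as_matrix().round(3),manip.hold_point_z)
E
```

```text
top [[399.6, 0.0, 322.8], [0.0, 399.6, 201.0], [0.0, 0.0, 1.0]] [[-0.029, -0.992, 0.119, 0.377], [-0.999, 0.027, -0.02, 0.034], [0.017, -0.12, -0.993, 1.163], [0.0, 0.0, 0.0, 1.0]]
side [[444.1, 0.0, 318.0], [0.0, 444.1, 196.0], [0.0, 0.0, 1.0]] [[0.995, -0.061, 0.083, 0.442], [-0.102, -0.689, 0.718, -0.836], [0.013, -0.723, -0.691, 0.915], [0.0, 0.0, 0.0, 1.0]]
[[309.7, 0.0, 320.4], [0.0, 309.7, 207.2], [0.0, 0.0, 1.0]] [[0.235, 0.941, 0.244, 0.093], [0.972, -0.228, -0.06, 0.672], [-0.001, 0.251, -0.968, 0.383], [0.0, 0.0, 0.0, 1.0]]
{'clock': 0.1, 'q': array([ 1.29517607e+00,  1.16432212e-01,  1.44220281e+00, -2.75706272e-05,
        1.58399793e+00, -3.77788130e-02]), 'qd': array([-0.00095623, -0.00114016, -0.00138137,  0.00136516,  0.0019319 ,
       -0.00069061]), 'joint_efforts': array([ 8.66039354e-04, -7.22901750e+01, -6.23865151e+01,  7.81026925e-02,
        2.27902061e-02, -8.53868443e-06]), 'position': array([0.15898592, 0.65581832, 0.21798022]), 'orientation': array([ 3.17044282e-04,  7.86004258e-01,  6.18220863e-01, -4.12586567e-04]), 'ft_force': array([-0.4060075 ,  0.1319609 ,  1.18721181]), 'torque': array([ 0.03719753, -0.01174132,  0.01404344]), 'grip_width': 0.997684115775902} [[ 0.236  0.972 -0.   ]
 [ 0.972 -0.236 -0.001]
 [-0.001 -0.    -1.   ]] 0.0188
```

View pics/top0.png

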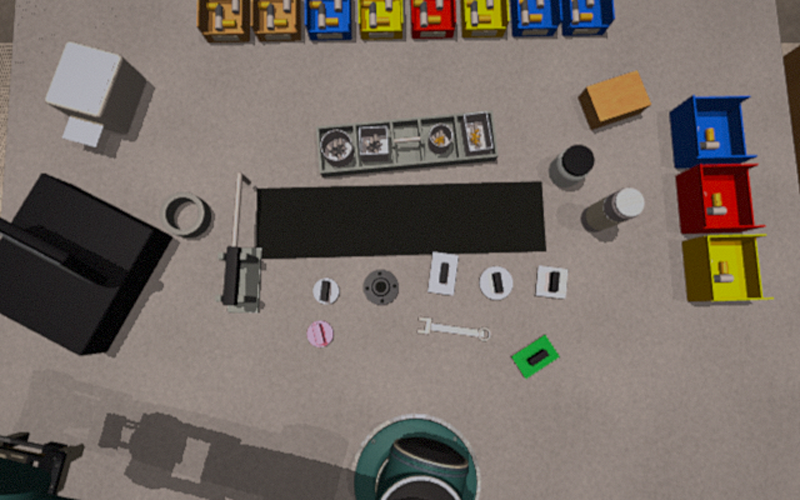

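View pics/side0.png

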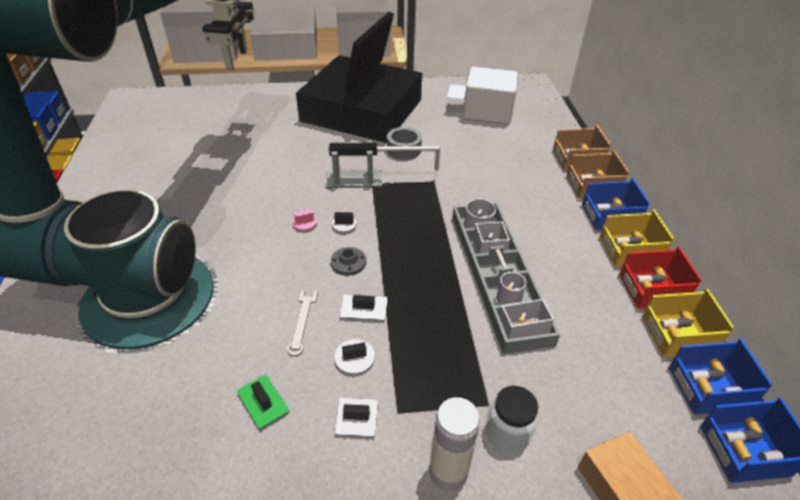

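Top view, 800-px picture: the hook handle is at (233,277), lying in the rest, and its tip is at about (240,178). The carrier bar is at (407,141). The mat spans (258,188)-(545,250).

- **Tins:** big (337,146), square (374,141), small (441,137), oblong (476,133).
- **Lids:** small (326,290), oblong (443,273), big (496,282), square (551,282). All four are present.
- **Could be mistaken:** pink disc (320,333), green plate (536,356) and flange (380,287). I'll leave all three alone, since the real lids are the white or aluminium ones with a black grip.

```bash
python3 - <<'E'
from h import *
im=np.load('top0.npy');c=get_calibration('top')
save('crop1',im[75:265,165:400],3.4)
hsv=cv2.cvtColor(im,cv2.COLOR_RGB2HSV)
def show(mask,z,amin,amax,roi,name):
    m=np.zeros(mask.shape,np.uint8);x0,y0,x1,y1=roi;m[y0:y1,x0:x1]=mask[y0:y1,x0:x1]*255
    for ct in cv2.findContours(m,cv2.RETR_EXTERNAL,cv2.CHAIN_APPROX_NONE)[0]:
        a=cv2.contourArea(ct)
        if amin<a<amax:
            w=np.array([pt(c,u,v,z)[:2] for u,v in ct[:,0]],np.float32)
            r=cv2.minAreaRect(w);b=cv2.boxPoints(r)
            print(name,a,np.round(ct[:,0].mean(0)),'w',np.round(r[0],3),np.round(r[1],3),round(r[2],1))
V=hsv[...,2]
show(V<45,.001,3000,30000,(195,140,445,212),'mat')
show(V<60,.113,100,3000,(165,190,202,255),'handle')
show(V<60,.041,20,600,(245,195,460,245),'grip')
show((V>150)&(hsv[...,1]<50),.013,200,3000,(245,195,460,245),'lid')
for n,u,v,z in [('bar',407,141,.055),('big',337,146,.065),('sq',374,141,.065),('small',441,137,.065),('obl',476,133,.065),('tip_top',240,178,.106)]:
    print(n,pt(c,u/1.25,v/1.25,z).round(3))
E
```

```text
mat 12350.5 [319. 176.] w [0.592 0.016] [0.166 0.677] 0.0
handle 518.0 [188. 218.] w [0.462 0.364] [0.058 0.121] 87.5
grip 50.0 [304. 229.] w [0.433 0.065] [0.022 0.022] 43.6
grip 67.5 [260. 232.] w [0.428 0.19 ] [0.016 0.042] 83.0
grip 82.5 [443. 225.] w [ 0.434 -0.325] [0.02 0.04] 86.2
grip 72.0 [398. 226.] w [ 0.436 -0.197] [0.042 0.017] 6.6
grip 58.5 [355. 218.] w [ 0.46  -0.078] [0.014 0.041] 79.7
lid 546.5 [397. 225.] w [ 0.437 -0.201] [0.078 0.078] 10.9
lid 947.5 [283. 221.] w [0.448 0.103] [0.11  0.237] 0.1
lid 623.5 [357. 216.] w [ 0.461 -0.092] [0.088 0.098] 80.4
lid 754.5 [448. 219.] w [ 0.453 -0.339] [0.087 0.142] 86.0
bar [ 0.764 -0.004  0.055]
big [0.752 0.155 0.065]
sq [0.762 0.071 0.065]
small [ 0.768 -0.081  0.065]
obl [ 0.776 -0.162  0.065]
tip_top [0.672 0.361 0.106]
```

View pics/crop1.png

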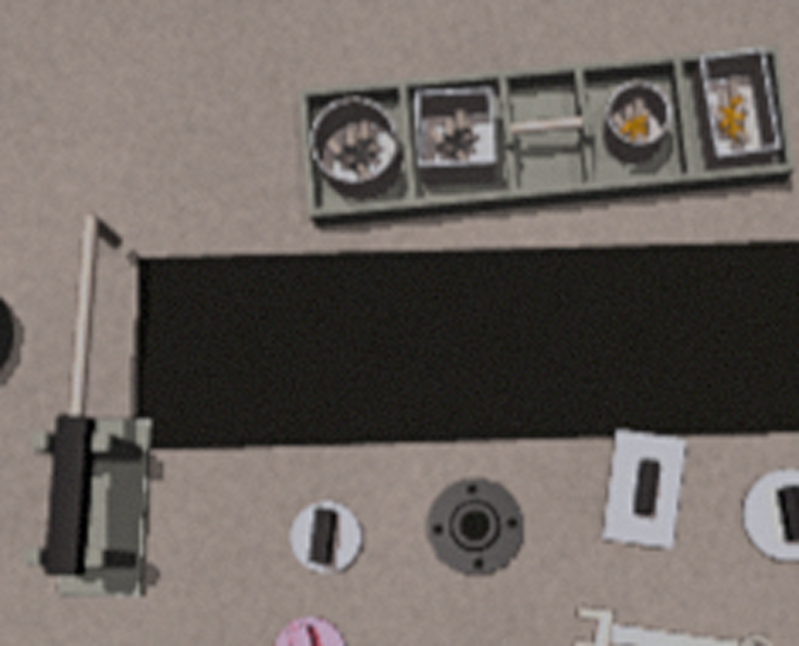

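```bash
cat >> h.py <<'E'
def plan(target,yaw_deg):
    """yaw = world heading of tool y; tool z down"""
    s,p,r=st();a=np.radians(yaw_deg);y=np.array([np.cos(a),np.sin(a),0]);z=np.array([0,0,-1.])
    Rt=R.from_matrix(np.stack([np.cross(y,z),y,z],1))
    sh=r.inv().apply(np.array(target)-p)/.05;tu=(r.inv()*Rt).as_rotvec(degrees=True)
    print('t',round(s['clock'],2),'pos',p.round(4),'shift',sh.round(3).tolist(),'turn',tu.round(1).tolist(),'rows>=',np.linalg.norm(sh).round(1),(np.linalg.norm(tu)/8.59).round(1),'F',s['ft_force'].round(1),'w',round(s['grip_width']*93,1))
def yaw():
    m=st()[2].as_matrix();return np.degrees(np.arctan2(m[1,1],m[0,1]))
E
python3 - <<'E'
from h import *
c=get_calibration('top');f=lambda x,y,z:pt(c,x/3.4+165,y/3.4+75,z)
a=f(65,573,.113);b=f(76,417,.113);t=f(91,219,.106);print(a,b,t)
h=(a+b)/2;print('len',np.linalg.norm(b-a),'handle',h,'yaw rod',np.degrees(np.arctan2(*(t-h)[[1,0]])), 'dist',np.linalg.norm((t-h)[:2]))
for q in [(303,92,.04),(312,222,.04),(775,50,.04),(789,178,.04)]: print(f(*q).round(3))
plan([h[0]+.0,h[1],.23],0)
E
```

```text
[0.40090545 0.37618944 0.113     ] [0.52094968 0.36919578 0.113     ] [0.68019735 0.36138658 0.106     ]
len 0.12024777848872358 handle [0.46092756 0.37269261 0.113     ] yaw rod -2.9516794039965757 dist 0.21956107578545686
[0.806 0.203 0.04 ]
[0.692 0.196 0.04 ]
[ 0.835 -0.204  0.04 ]
[ 0.721 -0.211  0.04 ]
t 0.1 pos [0.159  0.6558 0.218 ] shift [-4.081, 7.203, -0.236] turn [-0.0, 0.1, -13.6] rows>= 8.3 1.6 F [-0.4  0.1  1.2] w 92.8
```

```bash
python3 - <<'E'
from h import *
plan([.3,.371,.23],-3);plan([.481,.3715,.21],-3)
E
```

```text
t 0.1 pos [0.159  0.6558 0.218 ] shift [-4.872, 4.083, -0.235] turn [-0.0, 0.1, -10.6] rows>= 6.4 1.2 F [-0.4  0.1  1.2] w 92.8
t 0.1 pos [0.159  0.6558 0.218 ] shift [-4.009, 7.599, 0.164] turn [-0.0, 0.1, -10.6] rows>= 8.6 1.2 F [-0.4  0.1  1.2] w 92.8
```

```bash
R='[-1,[-4.87,4.08,-0.24],[0,0.1,-10.6]]'; python3 -m jog '[[-1,[-4.87,4.08,-0.24],[0,0.1,-10.6]],[-1,[-4.87,4.08,-0.24],[0,0.1,-10.6]],[-1,[-4.87,4.08,-0.24],[0,0.1,-10.6]],[-1,[-4.87,4.08,-0.24],[0,0.1,-10.6]],[-1,[-4.87,4.08,-0.24],[0,0.1,-10.6]]]'; python3 -c "
from h import *
plan([.481,.3715,.21],-3)"
```

```text
clock: 0.6
position: [0.2701, 0.4302, 0.2278]
orientation: [-0.0, 0.725, 0.688, 0.001]
ft_force: [0.9, 0.1, 1.0]
grip_width: 1.0
t 0.6 pos [0.2701 0.4302 0.2278] shift [-0.952, 4.273, 0.355] turn [0.0, -0.1, 0.0] rows>= 4.4 0.0 F [0.9 0.1 1. ] w 93.0
```

```bash
python3 -m jog '[[-1,[-0.95,1,0.35],[0,0,0]],[-1,[-0.95,2,0.35],[0,0,0]],[-1,[-0.95,3.2,0.35],[0,0,0]],[-1,[-0.95,4.27,0.35],[0,0,0]],[-1,[-0.95,4.27,0.35],[0,0,0]]]'; python3 -m jog '[[-1,[0,0,0],[0,0,0]],[-1,[0,0,0],[0,0,0]]]'; python3 - <<'E'
from h import *
plan([.481,.3715,.079],-3)
c=get_calibration('wrist');im=read_camera('wrist');save('w1',im,1.25)
for p in [(.461,.3727,.113),(.401,.376,.113),(.521,.369,.113),(.6802,.3614,.106)]: print(np.round(np.array(proj(c,p,True))*1.25))
E
```

```text
clock: 1.1
position: [0.4834, 0.3723, 0.2097]
orientation: [-0.0, 0.726, 0.688, 0.0]
ft_force: [-0.4, 1.4, 0.3]
grip_width: 0.999
clock: 1.3
position: [0.4806, 0.3732, 0.2098]
orientation: [-0.001, 0.726, 0.688, -0.0]
ft_force: [-0.7, -0.0, 0.3]
grip_width: 0.997
t 1.3 pos [0.4806 0.3732 0.2098] shift [-0.035, 0.013, 2.616] turn [-0.1, -0.1, -0.1] rows>= 2.6 0.0 F [-0.7 -0.   0.3] w 92.7
[398. 233.]
[398. 144.]
[398. 314.]
[399. 465.]
```

View pics/w1.png

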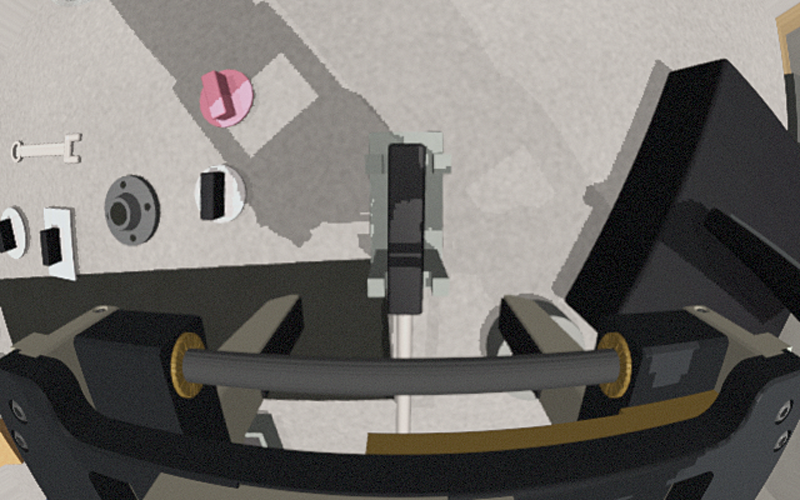

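The wrist view shows the handle centred at (406,229) with its ends at rows 144 and 314, about 4 mm further +y than predicted. The pink disc (225,97) and flange (132,210) are well clear. I'm descending to grip.

```bash
python3 -m jog '[[-1,[0.05,0,0.7],[0,0,0]],[-1,[0.05,0,1.4],[0,0,0]],[-1,[0.05,0,2.1],[0,0,0]],[-1,[0.05,0,2.6],[0,0,0]],[-1,[0.05,0,2.6],[0,0,0]]]'; python3 -m jog '[[0.2,[0,0,0],[0,0,0]],[0.3,[0,0,0],[0,0,0]],[1,[0,0,0],[0,0,0]],[1,[0,0,0],[0,0,0]],[1,[0,0,0],[0,0,0]]]' 45;python3 -m jog '[[1,[0,0,0],[0,0,0]],[1,[0,0,0],[0,0,0]],[1,[0,0,0],[0,0,0]],[1,[0,0,0],[0,0,0]],[1,[0,0,0],[0,0,0]]]'
```

```text
clock: 1.85
position: [0.4782, 0.3756, 0.0773]
orientation: [-0.001, 0.725, 0.689, -0.002]
ft_force: [-0.2, -0.7, 1.1]
grip_width: 1.003
clock: 2.35
position: [0.4809, 0.3763, 0.0811]
orientation: [-0.0, 0.726, 0.688, 0.001]
ft_force: [0.3, -0.6, 0.6]
grip_width: 0.619
clock: 2.85
position: [0.4807, 0.3762, 0.0805]
orientation: [-0.001, 0.726, 0.688, 0.001]
ft_force: [0.1, -0.5, -0.9]
grip_width: 0.276
```

```bash
python3 -m jog '[[1,[0,0,-0.4],[0,0,0]],[1,[0,0,-0.8],[0,0,0]],[1,[0,0,-1.2],[0,0,0]],[1,[0,0,-1.6],[0,0,0]],[1,[0,0,-1.6],[0,0,0]]]'; python3 - <<'E'
from h import *
im=read_camera('side');save('s2',im[80:200,230:400],4.5)
c=get_calibration('side');T=st()[1];print((np.array(proj(c,T+[-.02,0,.019]))-[230,80])*4.5,(np.array(proj(c,T+[.2,-.0105,-.051]))-[230,80])*4.5)
plan([.591,-.004,.16],0)
E
```

```text
clock: 3.35
position: [0.4814, 0.3765, 0.1631]
orientation: [-0.0, 0.726, 0.688, 0.002]
ft_force: [-0.0, 0.4, -2.2]
grip_width: 0.278
[231.16748973  80.73332392] [542.04370937 160.63386309]
t 3.4 pos [0.481  0.3762 0.1611] shift [-7.477, 2.599, 0.005] turn [0.1, -0.2, -3.0] rows>= 7.9 0.4 F [ 0.  -0.6 -3.4] w 25.4
```

View pics/s2.png

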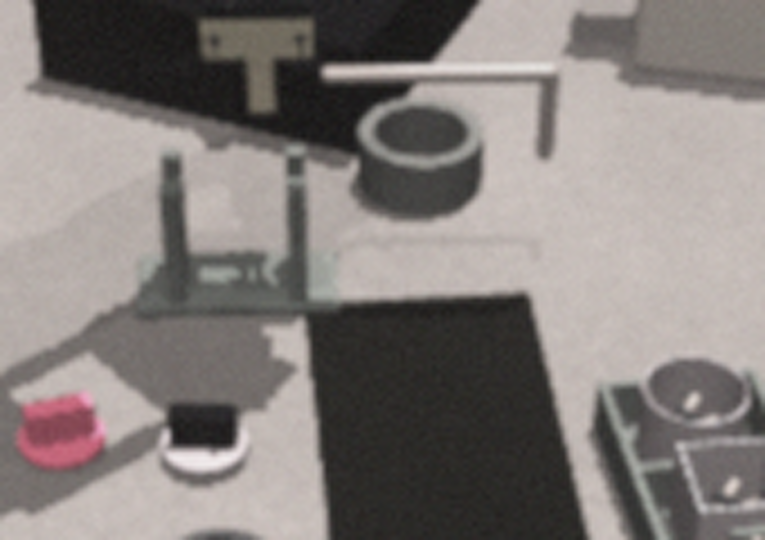

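The hook is lifted level, with its tip at (545,158) against a predicted (542,161). Next I carry it over the carrier gap.

```bash
python3 -m jog '[[1,[-0.6,0.2,0],[0,0,-1]],[1,[-1.4,0.5,0],[0,0,-2]],[1,[-2.2,0.8,0],[0,0,-3]],[1,[-3,1.1,0],[0,0,-3]],[1,[-3.8,1.4,0],[0,0,-3]]]'; python3 -c "
from h import *
plan([.591,-.004,.16],0)"
```

```text
clock: 3.9
position: [0.5403, 0.1808, 0.1584]
orientation: [-0.001, 0.707, 0.707, -0.0]
ft_force: [1.0, 0.6, -2.1]
grip_width: 0.279
t 3.9 pos [0.5403 0.1808 0.1584] shift [-3.697, 1.015, -0.038] turn [-0.1, -0.1, -0.0] rows>= 3.8 0.0 F [ 1.   0.6 -2.1] w 25.9
```

```bash
python3 -m jog '[[1,[-0.8,0.3,0],[0,0,0]],[1,[-1.7,0.5,0],[0,0,0]],[1,[-2.5,0.8,0],[0,0,0]],[1,[-3.2,1,0],[0,0,0]],[1,[-3.7,1.02,0],[0,0,0]]]';python3 -m jog '[[1,[0,0,0],[0,0,0]],[1,[0,0,0],[0,0,0]],[1,[0,0,0],[0,0,0]]]'; python3 - <<'E'
from h import *
plan([.591,-.004,.16],0)
im=read_camera('top');save('t3',im[60:230,220:420],4)
im=read_camera('side');save('s3',im[120:300,300:480],4)
E
```

```text
clock: 4.4
position: [0.5915, -0.0048, 0.1578]
orientation: [-0.001, 0.708, 0.706, -0.0]
ft_force: [-0.3, 0.8, -2.5]
grip_width: 0.273
clock: 4.7
position: [0.5911, -0.0017, 0.159]
orientation: [-0.001, 0.707, 0.707, 0.0]
ft_force: [0.9, 0.3, -3.0]
grip_width: 0.278
t 4.7 pos [ 0.5911 -0.0017  0.159 ] shift [-0.046, -0.003, -0.019] turn [-0.0, -0.1, 0.0] rows>= 0.0 0.0 F [ 0.9  0.3 -3. ] w 25.8
```

View pics/t3.png

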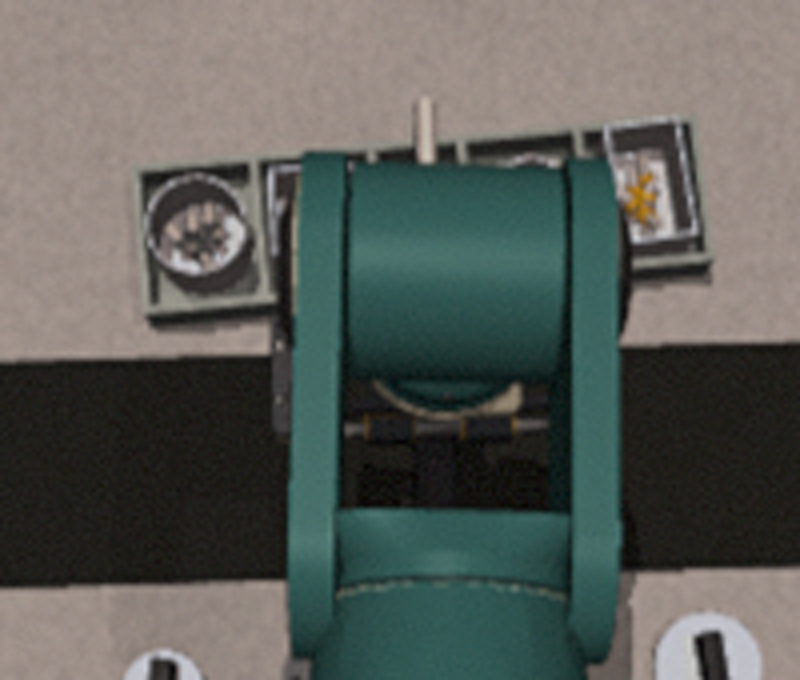

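The rod end is at (426,98), over the gap between dividers at columns 372 and 462, behind the bar. I'm lowering it.

```bash
python3 -m jog '[[1,[-0.03,0,-0.02],[0,0,0]],[1,[-0.03,0,0.4],[0,0,0]],[1,[-0.03,0,0.8],[0,0,0]],[1,[-0.03,0,1.1],[0,0,0]],[1,[-0.03,0,1.1],[0,0,0]]]'; python3 -m jog '[[1,[0,0,0.2],[0,0,0]],[1,[0,0,0.4],[0,0,0]],[1,[0,0,0.65],[0,0,0]],[1,[0,0,0.65],[0,0,0]]]'; python3 - <<'E'
from h import *
plan([.591,-.004,.07],0)
im=read_camera('side');save('s4',im[120:300,300:480],4)
E
```

```text
clock: 5.3
position: [0.5905, -0.0036, 0.1028]
orientation: [-0.002, 0.707, 0.707, -0.0]
ft_force: [0.0, -0.8, -1.7]
grip_width: 0.281
clock: 5.7
position: [0.5906, -0.0037, 0.0703]
orientation: [-0.001, 0.707, 0.707, -0.0]
ft_force: [0.4, -1.2, -2.4]
grip_width: 0.281
t 5.7 pos [ 0.5906 -0.0037  0.0703] shift [-0.005, 0.007, 0.006] turn [-0.1, -0.1, -0.0] rows>= 0.0 0.0 F [ 0.4 -1.2 -2.4] w 26.1
```

View pics/s4.png

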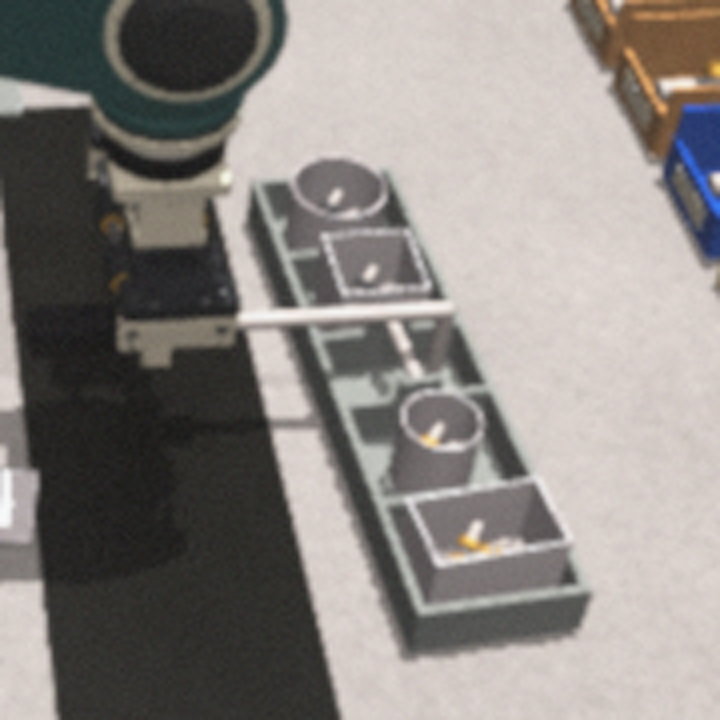

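The tip sits in the gap behind the bar (438,350). Dragging now.

```bash
python3 -m jog '[[1,[0,-0.1,0],[0,0,0]],[1,[0,-0.25,0],[0,0,0]],[1,[0,-0.4,0],[0,0,0]],[1,[0,-0.55,0],[0,0,0]],[1,[0,-0.75,0],[0,0,0]]]' 55; python3 -m jog '[[1,[0,-0.2,0],[0,0,0]],[1,[0,-0.4,0],[0,0,0]],[1,[0,-0.6,0],[0,0,0]],[1,[0,-0.8,0],[0,0,0]],[1,[0,-1,0],[0,0,0]]]';  python3 -m jog '[[1,[0,-0.2,0],[0,0,0]],[1,[0,-0.4,0],[0,0,0]],[1,[0,-0.6,0],[0,0,0]],[1,[0,-0.8,0],[0,0,0]],[1,[0,-1,0],[0,0,0]]]';python3 - <<'E'
from h import *
plan([.406,-.004,.07],0)
im=read_camera('side');save('s5',im[120:320,240:480],3.2)
E
```

```text
clock: 6.25
position: [0.5536, -0.0038, 0.0728]
orientation: [-0.0, 0.707, 0.707, 0.001]
ft_force: [5.1, -0.5, -2.8]
grip_width: 0.276
clock: 6.75
position: [0.5032, -0.0038, 0.0725]
orientation: [-0.0, 0.707, 0.707, 0.001]
ft_force: [4.3, -0.3, -3.2]
grip_width: 0.275
clock: 7.25
position: [0.4532, -0.0037, 0.0724]
orientation: [-0.0, 0.707, 0.707, 0.001]
ft_force: [4.8, -0.3, -2.7]
grip_width: 0.276
t 7.25 pos [ 0.4532 -0.0037  0.0724] shift [-0.006, -0.943, 0.047] turn [0.0, -0.1, -0.0] rows>= 0.9 0.0 F [ 4.8 -0.3 -2.7] w 25.7
```

View pics/s5.png

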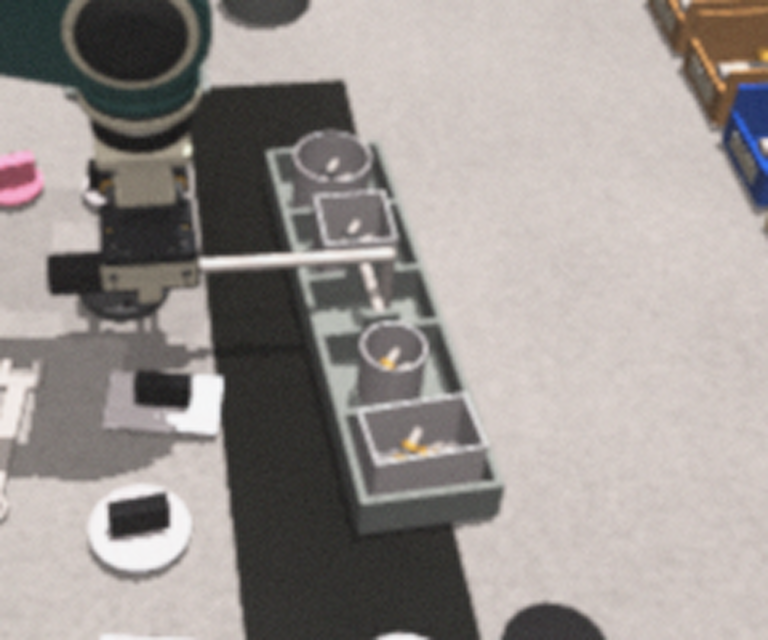

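The carrier is following squarely, with the rod at the bar (385,258). I'll finish the drag, hold, then move the tip back off the bar and lift.

```bash
python3 -m jog '[[1,[0,-0.2,0],[0,0,0]],[1,[0,-0.4,0],[0,0,0]],[1,[0,-0.6,0],[0,0,0]],[1,[0,-0.8,0],[0,0,0]],[1,[0,-0.94,0],[0,0,0]]]'; python3 -m jog '[[1,[0,0,0],[0,0,0]],[1,[0,0,0],[0,0,0]],[1,[0,0,0],[0,0,0]]]'; python3 -m jog '[[1,[0,0.15,0],[0,0,0]],[1,[0,0.3,0],[0,0,0]],[1,[0,0.36,0],[0,0,0]],[1,[0,0.36,-0.3],[0,0,0]],[1,[0,0.36,-0.9],[0,0,0]]]'; python3 -m jog '[[1,[0,0,-0.4],[0,0,0]],[1,[0,0,-0.8],[0,0,0]],[1,[0,0,-0.9],[0,0,0]],[1,[0,0,-0.9],[0,0,0]]]'; python3 -c "
from h import *
plan([.48,.376,.162],-3)"
```

```text
clock: 7.8
position: [0.4061, -0.0037, 0.0723]
orientation: [-0.001, 0.707, 0.707, 0.001]
ft_force: [3.4, 1.4, -3.3]
grip_width: 0.274
clock: 8.1
position: [0.407, -0.0037, 0.0724]
orientation: [-0.001, 0.707, 0.707, 0.001]
ft_force: [0.1, 0.2, -2.6]
grip_width: 0.276
clock: 8.6
position: [0.424, -0.0037, 0.1168]
orientation: [-0.002, 0.707, 0.707, -0.001]
ft_force: [0.9, -0.3, -1.9]
grip_width: 0.274
clock: 9.0
position: [0.4252, -0.0039, 0.1633]
orientation: [0.0, 0.707, 0.707, 0.001]
ft_force: [-0.4, 0.3, -2.1]
grip_width: 0.279
t 9.0 pos [ 0.4252 -0.0039  0.1633] shift [7.598, 1.092, 0.04] turn [0.1, -0.1, 3.0] rows>= 7.7 0.3 F [-0.4  0.3 -2.1] w 26.0
```

```bash
python3 -m jog '[[1,[0.6,0.1,0],[0,0,1]],[1,[1.4,0.2,0],[0,0,2]],[1,[2.2,0.3,0],[0,0,3]],[1,[3,0.45,0],[0,0,3]],[1,[3.8,0.55,0],[0,0,3]]]'; python3 -m jog '[[1,[0.8,0.1,0],[0,0,0]],[1,[1.6,0.2,0],[0,0,0]],[1,[2.4,0.3,0],[0,0,0]],[1,[3.1,0.45,0],[0,0,0]],[1,[3.6,0.5,0],[0,0,0]]]';python3 -m jog '[[1,[0,0,0],[0,0,0]],[1,[0,0,0],[0,0,0]],[1,[0,0,0],[0,0,0]]]'; python3 -c "
from h import *
plan([.4805,.3762,.1],-3)"
```

```text
clock: 9.5
position: [0.4522, 0.1877, 0.1616]
orientation: [-0.001, 0.726, 0.688, 0.0]
ft_force: [0.4, -1.4, -2.8]
grip_width: 0.276
clock: 10.0
position: [0.4868, 0.3664, 0.1612]
orientation: [-0.001, 0.725, 0.689, -0.0]
ft_force: [-0.5, 0.6, -3.2]
grip_width: 0.277
clock: 10.3
position: [0.4868, 0.3638, 0.1624]
orientation: [-0.001, 0.726, 0.688, 0.0]
ft_force: [-0.7, 0.8, -2.2]
grip_width: 0.275
t 10.3 pos [0.4868 0.3638 0.1624] shift [0.241, -0.138, 1.248] turn [-0.0, -0.1, -0.0] rows>= 1.3 0.0 F [-0.7  0.8 -2.2] w 25.6
```

```bash
python3 -m jog '[[1,[0.24,-0.14,0],[0,0,0]],[1,[0.24,-0.14,0],[0,0,0]],[1,[0.24,-0.14,0.3],[0,0,0]],[1,[0.24,-0.14,0.6],[0,0,0]],[1,[0.24,-0.14,0.9],[0,0,0]]]'; python3 -c "
from h import *
plan([.4805,.3762,.081],-3)
im=read_camera('side');save('s6',im[80:200,230:400],4.5)"
```

```text
clock: 10.8
position: [0.4804, 0.3765, 0.116]
orientation: [-0.001, 0.726, 0.688, 0.0]
ft_force: [-0.2, -0.3, -3.1]
grip_width: 0.281
t 10.8 pos [0.4804 0.3765 0.116 ] shift [-0.007, 0.003, 0.699] turn [-0.0, -0.1, -0.0] rows>= 0.7 0.0 F [-0.2 -0.3 -3.1] w 26.1
```

View pics/s6.png

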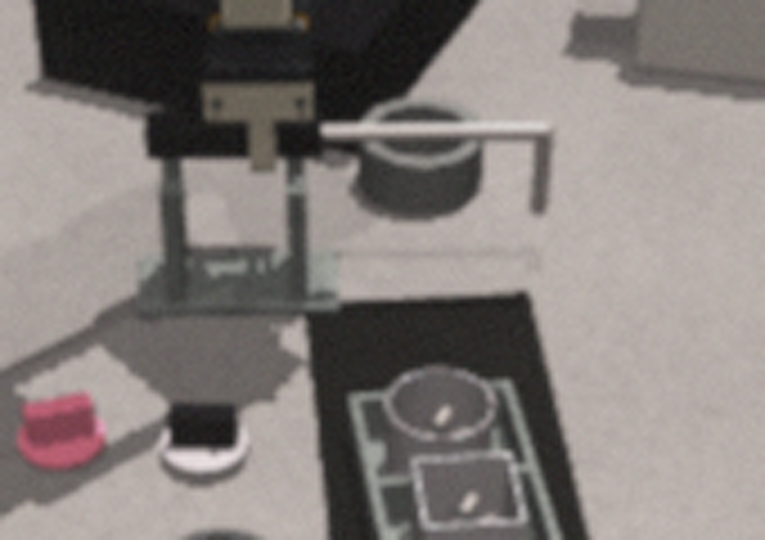

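The hook is level, with its rod from (322,130) to (548,130), directly over the notches. I'll lower it, release and rise.

```bash
python3 -m jog '[[1,[0,0,0.2],[0,0,0]],[1,[0,0,0.4],[0,0,0]],[1,[0,0,0.6],[0,0,0]],[1,[0,0,0.68],[0,0,0]],[1,[0,0,0.68],[0,0,0]]]'; python3 -m jog '[[0.3,[0,0,0],[0,0,0]],[-0.2,[0,0,0],[0,0,0]],[-1,[0,0,0],[0,0,0]],[-1,[0,0,0],[0,0,0]],[-1,[0,0,0],[0,0,0]]]' 20;  python3 -m jog '[[-1,[0,0,0],[0,0,0]],[-1,[0,0,0],[0,0,0]],[-1,[0,0,-0.4],[0,0,0]],[-1,[0,0,-0.9],[0,0,0]],[-1,[0,0,-1.7],[0,0,0]]]'; python3 -m jog '[[-1,[0,0,-0.8],[0,0,0]],[-1,[0,-1,-2],[0,0,0]],[-1,[0,-2,-2.5],[0,0,0]],[-1,[0,-3,-2.5],[0,0,0]],[-1,[0,-3,-2.5],[0,0,0]]]'; python3 - <<'E'
from h import *
plan([.4,.376,.3],-3)
im=read_camera('top');save('t7',im[75:265,165:475],2.58);np.save('t7.npy',im)
E
```

```text
clock: 11.35
position: [0.4805, 0.3769, 0.0833]
orientation: [-0.001, 0.726, 0.688, 0.0]
ft_force: [-0.5, -0.4, -2.6]
grip_width: 0.276
clock: 11.85
position: [0.4808, 0.3771, 0.0843]
orientation: [-0.001, 0.726, 0.688, 0.001]
ft_force: [0.3, 0.2, -0.2]
grip_width: 0.643
clock: 12.35
position: [0.4799, 0.3764, 0.1679]
orientation: [-0.001, 0.726, 0.688, -0.001]
ft_force: [0.6, 0.8, 0.4]
grip_width: 0.996
clock: 12.85
position: [0.3286, 0.3846, 0.2959]
orientation: [-0.001, 0.725, 0.688, 0.002]
ft_force: [-0.6, 0.0, 0.4]
grip_width: 1.002
t 12.85 pos [0.3286 0.3846 0.2959] shift [-0.097, 1.435, -0.079] turn [0.1, -0.2, 0.0] rows>= 1.4 0.0 F [-0.6  0.   0.4] w 93.2
```

View pics/t7.png

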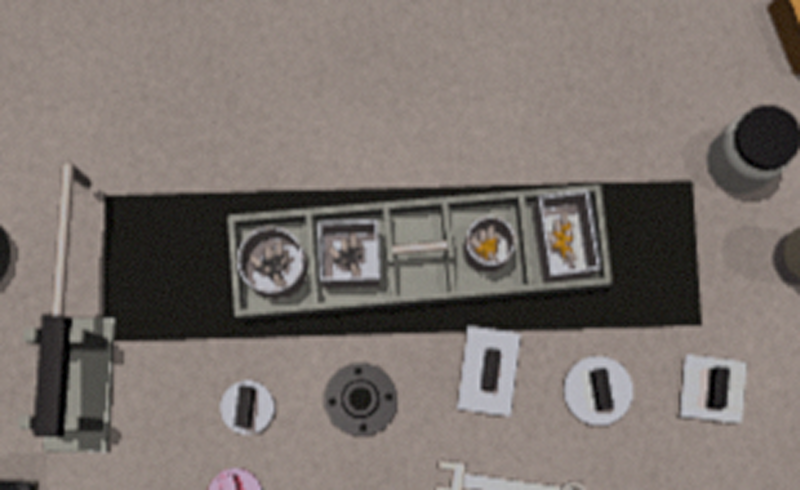

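The carrier is wholly on the mat. The bar is at (420,248), and the mat spans (105,190)-(700,335). The hook is in its rest at (52,375), and the lids and flange have not moved. Next is a close wrist look over the tins, then over the lids.

```bash
python3 -c "
from h import *
plan([.44,.1,.26],0);plan([.64,.0,.25],0)"
```

```text
t 12.9 pos [0.3264 0.385  0.297 ] shift [-5.579, 2.558, 0.716] turn [0.1, -0.3, -2.9] rows>= 6.2 0.3 F [-0.1  0.9  2.8] w 92.8
t 12.9 pos [0.3264 0.385  0.297 ] shift [-7.374, 6.655, 0.914] turn [0.1, -0.3, -2.9] rows>= 10.0 0.3 F [-0.1  0.9  2.8] w 92.8
```

```bash
python3 -m jog '[[-1,[-1,0.6,0.1],[0,0,-1]],[-1,[-2,1.4,0.3],[0,0,-2]],[-1,[-3,2.2,0.4],[0,-0.3,-3]],[-1,[-4,3,0.5],[0,-0.3,-3]],[-1,[-4.7,4,0.6],[0,-0.3,-3]]]'; python3 -m jog '[[-1,[-0.6,0.7,0.1],[0,0,0]],[-1,[-1.2,1.3,0.2],[0,0,0]],[-1,[-1.8,1.9,0.3],[0,0,0]],[-1,[-2.4,2.4,0.3],[0,0,0]],[-1,[-2.67,2.65,0.3],[0,0,0]]]'; python3 -m jog '[[-1,[0,0,0],[0,0,0]],[-1,[0,0,0],[0,0,0]],[-1,[0,0,0],[0,0,0]]]'; python3 - <<'E'
from h import *
plan([.64,0,.25],0)
im=read_camera('wrist');np.save('w8.npy',im);save('w8',im,1.25)
import pickle;c=get_calibration('wrist');pickle.dump(c,open('w8.pkl','wb'))
E
```

```text
clock: 13.4
position: [0.4756, 0.1813, 0.2692]
orientation: [0.002, 0.707, 0.707, -0.001]
ft_force: [0.8, 0.2, 0.5]
grip_width: 1.001
clock: 13.9
position: [0.6088, 0.0473, 0.2536]
orientation: [0.001, 0.708, 0.706, -0.002]
ft_force: [0.1, 0.9, -0.6]
grip_width: 1.002
clock: 14.2
position: [0.6069, 0.0507, 0.2547]
orientation: [0.001, 0.707, 0.707, -0.001]
ft_force: [0.3, 0.8, 0.2]
grip_width: 1.004
t 14.2 pos [0.6069 0.0507 0.2547] shift [-1.014, 0.66, 0.098] turn [0.0, 0.2, 0.0] rows>= 1.2 0.0 F [0.3 0.8 0.2] w 93.4
```

View pics/w8.png

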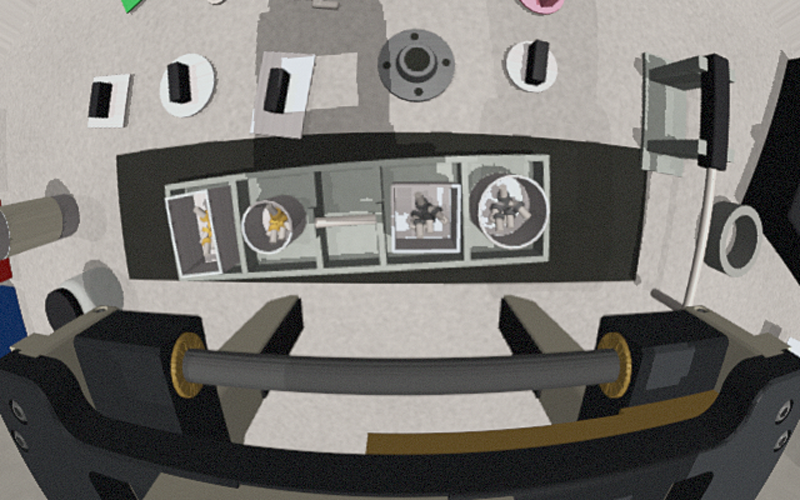

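The wrist view has all four tin mouths — oblong (203,232), small (272,225), square (426,218), big (514,210) — plus the lids along the top edge. I'll zoom in to pick the rim edges.

```bash
python3 - <<'E'
from h import *
im=np.load('w8.npy');save('w8c',im[118:228,128:448],2.5)
E
```

View pics/w8c.png

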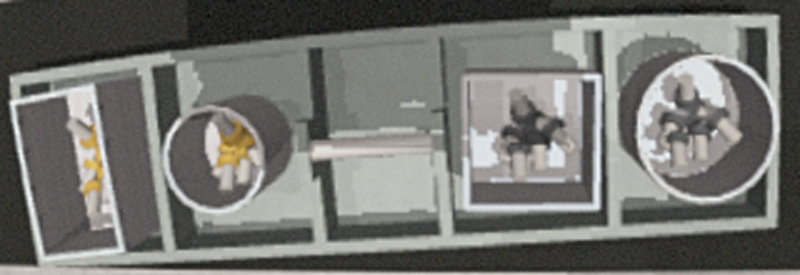

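```bash
python3 - <<'E'
from h import *
import pickle
c=pickle.load(open('w8.pkl','rb'));ct=get_calibration('top');zr=.0658
f=lambda x,y:pt(c,(x+.5)/2.5-.5+128,(y+.5)/2.5-.5+118,zr,True)
for n,Q in {'obl':[(12,100),(97,84),(124,250),(45,265)],'sq':[(462,72),(603,73),(602,210),(465,212)]}.items():
    P=np.array([f(*q) for q in Q]);r=cv2.minAreaRect(P[:,:2].astype(np.float32));print(n,P.mean(0).round(4),np.round(r[1],4),round(r[2],1),'sides',[np.linalg.norm(P[i]-P[i-1]).round(4) for i in range(4)], np.degrees(np.arctan2(*(P[0]+P[1]-P[2]-P[3])[[1,0]])).round(1))
for n,Q in {'small':[(163,158),(266,158),(215,105),(213,213)],'big':[(636,127),(778,127),(707,55),(707,202)]}.items():
    P=np.array([f(*q) for q in Q]);print(n,P.round(4).tolist(),'c',P[:2].mean(0)[1].round(4),P[2:].mean(0)[0].round(4),np.linalg.norm(P[0]-P[1]).round(4),np.linalg.norm(P[2]-P[3]).round(4))
# same tins from top view t7
g=lambda x,y,z:pt(ct,(x+.5)/2.58-.5+165,(y+.5)/2.58-.5+75,z).round(4)
for n,q in {'big':(272,261),'sq':(349,251),'small':(490,242),'obl':(568,233)}.items(): print('top',n,g(*q,zr))
# lids by masks in wrist picture
im=np.load('w8.npy');hsv=cv2.cvtColor(im,cv2.COLOR_RGB2HSV)
for n,(u,v) in {'sq':(108,102),'big':(187,85),'obl':(285,95),'small':(532,66)}.items():
    u/=1.25;v/=1.25;m=np.zeros(im.shape[:2],np.uint8);x0,y0=int(u-32),max(0,int(v-40));m[y0:int(v+36),x0:int(u+32)]=255
    b=((hsv[...,2]<55)&(m>0)).astype(np.uint8)
    cs=max(cv2.findContours(b,cv2.RETR_EXTERNAL,cv2.CHAIN_APPROX_NONE)[0],key=cv2.contourArea)
    P=np.array([pt(c,*q,.041,True)[:2] for q in cs[:,0]],np.float32);r=cv2.minAreaRect(P);print('grip',n,np.round(r[0],4),np.round(r[1],4),round(r[2],1))
E
```

```text
obl [ 0.6053 -0.164   0.0658] [0.0902 0.0542] 6.1 sides [np.float64(0.0902), np.float64(0.0542), np.float64(0.086), np.float64(0.0523)] -174.6
sq [0.5915 0.0739 0.0658] [0.0656 0.0648] 1.0 sides [np.float64(0.0656), np.float64(0.0645), np.float64(0.0646), np.float64(0.0648)] -178.9
small [[0.5972, -0.1065, 0.0658], [0.5982, -0.0526, 0.0658], [0.5721, -0.0771, 0.0658], [0.6251, -0.0818, 0.0658]] c -0.0795 0.5986 0.054 0.0532
big [[0.5837, 0.1218, 0.0658], [0.5819, 0.1928, 0.0658], [0.5489, 0.1549, 0.0658], [0.6193, 0.1586, 0.0658]] c 0.1573 0.5841 0.0711 0.0705
top big [0.5824 0.1562 0.0658]
top sq [0.5913 0.073  0.0658]
top small [ 0.5973 -0.0798  0.0658]
top obl [ 0.605  -0.1651  0.0658]
grip sq [ 0.437  -0.3157] [0.0348 0.0431] 81.5
grip big [ 0.439  -0.1908] [0.0486 0.0264] 6.3
grip obl [ 0.4631 -0.0741] [0.0209 0.045 ] 80.2
grip small [0.4318 0.181 ] [0.0473 0.0193] 7.5
```

Two cameras agree on the tins within about 1.5 mm:

| Tin | x (m) | y (m) | Yaw |
|---|---|---|---|
| big | .583 | .157 | – |
| square | .5915 | .0735 | 1° |
| small | .598 | -.080 | – |
| oblong | .605 | -.1645 | 5.4° |

I'll start with the small lid.

```bash
python3 -c "
from h import *
plan([.435,.187,.17],0)"
```

```text
t 14.25 pos [0.6069 0.0508 0.2548] shift [2.733, -3.438, 1.684] turn [0.0, 0.2, 0.0] rows>= 4.7 0.0 F [-0.8  0.3 -0.5] w 92.8
```

```bash
cat >> h.py <<'E'
def lidlook(name,x,y,rad=.06,zb=0.,vthr=55):
    c=get_calibration('wrist');im=read_camera('wrist');np.save(name+'.npy',im)
    hsv=cv2.cvtColor(im,cv2.COLOR_RGB2HSV)
    k=np.array([proj(c,(x+rad*np.cos(a),y+rad*np.sin(a),.02+zb),True) for a in np.linspace(0,2*np.pi,40)])
    m=cv2.fillPoly(np.zeros(im.shape[:2],np.uint8),[k.round().astype(np.int32)],255)>0
    for nm,b,z in [('grip',hsv[...,2]<vthr,.041),('plate',(hsv[...,2]>175)&(hsv[...,1]<40)|(hsv[...,2]<vthr),.013)]:
        cs=max(cv2.findContours((b&m).astype(np.uint8),cv2.RETR_EXTERNAL,cv2.CHAIN_APPROX_NONE)[0],key=cv2.contourArea)
        P=np.array([pt(c,*q,z+zb,True)[:2] for q in cs[:,0]],np.float32);r=cv2.minAreaRect(P)
        a=r[2] if r[1][0]>r[1][1] else r[2]-90
        print(nm,'minrect c',np.round(r[0],4),'size',np.round(r[1],4),'long-axis yaw',round(a,1),'circ',[np.round(v,4) for v in cv2.minEnclosingCircle(P)])
    x0,y0=k.min(0).astype(int)-10;x1,y1=k.max(0).astype(int)+10;x0,y0=max(x0,0),max(y0,0)
    save(name,im[y0:y1,x0:x1],3);print('crop origin',x0,y0)
E
python3 -m jog '[[-1,[0.6,-0.7,0.2],[0,0,0]],[-1,[1.2,-1.6,0.6],[0,0,0]],[-1,[1.8,-2.4,1],[0,0,0]],[-1,[2.3,-3,1.4],[0,0,0]],[-0.5,[2.73,-3.44,1.68],[0,0,0]]]';python3 -m jog '[[-0.3,[0,0,0],[0,0,0]],[-0.3,[0,0,0],[0,0,0]],[-0.3,[0,0,0],[0,0,0]]]'; python3 - <<'E'
from h import *
plan([.435,.187,.17],0)
lidlook('l1',.43,.187)
E
```

```text
clock: 14.75
position: [0.4329, 0.1874, 0.1691]
orientation: [0.001, 0.707, 0.707, -0.001]
ft_force: [0.3, 0.6, 0.4]
grip_width: 0.955
clock: 15.05
position: [0.436, 0.186, 0.1708]
orientation: [0.002, 0.707, 0.707, -0.001]
ft_force: [0.4, -0.2, 0.9]
grip_width: 0.705
t 15.05 pos [0.436  0.186  0.1708] shift [0.02, -0.021, 0.015] turn [0.1, 0.2, -0.0] rows>= 0.0 0.0 F [ 0.4 -0.2  0.9] w 65.6
grip minrect c [0.4233 0.1922] size [0.0149 0.0412] long-axis yaw -7.0 circ [array([0.4232, 0.1908]), np.float64(0.0213)]
plate minrect c [0.4606 0.1666] size [0.1035 0.0539] long-axis yaw 39.6 circ [array([0.4551, 0.1733]), np.float64(0.055)]
crop origin 254 121
```

View pics/l1.png

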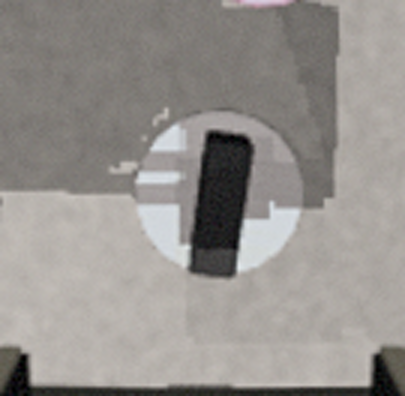

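The crop shows the aluminium small lid: plate circle centred at (219,190), radius about 83, black bar at yaw about -7°. This is the real lid, not the pink one.

```bash
python3 - <<'E'
from h import *
c=get_calibration('wrist')
f=lambda x,y:pt(c,(x+.5)/3-.5+254,(y+.5)/3-.5+121,.013,True)
print(f(219,190.5),np.linalg.norm(f(135,190)-f(303,190)))
p=f(219,190.5);plan([p[0],p[1],.016],-7)
E
```

```text
[0.42636079 0.1917924  0.013     ] 0.05935059010230898
t 15.1 pos [0.4362 0.1858 0.1706] shift [0.131, -0.201, 3.092] turn [0.1, 0.2, 7.0] rows>= 3.1 0.8 F [ 0.3 -0.3 -0.9] w 62.8
```

```bash
python3 -m jog '[[-0.3,[0.13,-0.2,0.7],[0,0,4]],[-0.3,[0.13,-0.2,1.5],[0,0.2,7]],[-0.3,[0.13,-0.2,2.2],[0,0.2,7]],[-0.3,[0.13,-0.2,2.8],[0,0.2,7]],[-0.3,[0.13,-0.2,3.06],[0,0.2,7]]]';python3 -m jog '[[-0.3,[0,0,0],[0,0,0]],[0.5,[0,0,0],[0,0,0]],[1,[0,0,0],[0,0,0]],[1,[0,0,0],[0,0,0]],[1,[0,0,0],[0,0,0]]]' 25; python3 -m jog '[[1,[0,0,0],[0,0,0]],[1,[0,0,0],[0,0,0]]]';python3 -c "
from h import *
plan([.43,.19,.14],-7)"
```

```text
clock: 15.6
position: [0.4251, 0.191, 0.0145]
orientation: [-0.0, 0.749, 0.662, -0.001]
ft_force: [-0.1, 0.7, 0.0]
grip_width: 0.653
clock: 16.1
position: [0.426, 0.1921, 0.0177]
orientation: [0.0, 0.749, 0.662, 0.001]
ft_force: [0.3, -0.6, -0.9]
grip_width: 0.357
clock: 16.3
position: [0.4256, 0.192, 0.017]
orientation: [0.0, 0.749, 0.662, 0.0]
ft_force: [0.0, 1.4, -1.5]
grip_width: 0.18
t 16.3 pos [0.4256 0.192  0.017 ] shift [-0.029, 0.093, -2.459] turn [0.0, -0.0, -0.0] rows>= 2.5 0.0 F [ 0.   1.4 -1.5] w 16.7
```

```bash
python3 -m jog '[[1,[0,0,-0.4],[0,0,0]],[1,[0,0,-0.9],[0,0,0]],[1,[0,0,-1.5],[0,0,0]],[1,[0,0,-2.1],[0,0,0]],[1,[0,0,-2.5],[0,0,0]]]' 30; python3 -c "
from h import *
plan([.5975,-.080,.14],0)"
```

```text
clock: 16.8
position: [0.4258, 0.1921, 0.144]
orientation: [0.0, 0.749, 0.662, 0.001]
ft_force: [-0.1, 0.5, -0.9]
grip_width: 0.169
t 16.8 pos [0.4258 0.1921 0.144 ] shift [-4.982, 4.073, 0.084] turn [0.1, -0.0, -7.0] rows>= 6.4 0.8 F [-0.1  0.5 -0.9] w 15.7
```

```bash
python3 -m jog '[[1,[-0.6,0.5,0],[0,0,-2]],[1,[-1.3,1.1,0],[0,0,-4]],[1,[-2,1.7,0],[0,0,-7]],[1,[-2.7,2.3,0],[0,0,-7]],[1,[-3.4,2.9,0],[0,0,-7]]]';python3 -m jog '[[1,[-0.6,0.5,0.1],[0,0,0]],[1,[-1.1,0.9,0.1],[0,0,0]],[1,[-1.6,1.1,0.1],[0,0,0]],[1,[-1.6,1.1,0.1],[0,0,0]],[1,[-1.6,1.1,0.1],[0,0,0]]]'; python3 -c "
from h import *
plan([.5975,-.080,.14],0);plan([.5975,-.080,.085],0)"
```

```text
clock: 17.3
position: [0.5494, 0.0037, 0.1419]
orientation: [0.0, 0.707, 0.707, 0.0]
ft_force: [0.6, 1.6, -1.5]
grip_width: 0.17
clock: 17.8
position: [0.6035, -0.0747, 0.1365]
orientation: [-0.0, 0.708, 0.707, -0.0]
ft_force: [-0.8, 0.9, -0.1]
grip_width: 0.173
t 17.8 pos [ 0.6035 -0.0747  0.1365] shift [-0.106, -0.12, -0.07] turn [-0.0, -0.0, -0.1] rows>= 0.2 0.0 F [-0.8  0.9 -0.1] w 16.1
t 17.8 pos [ 0.6035 -0.0747  0.1365] shift [-0.106, -0.119, 1.03] turn [-0.0, -0.0, -0.1] rows>= 1.0 0.0 F [-0.8  0.9 -0.1] w 16.1
```

```bash
python3 -m jog '[[1,[-0.1,-0.12,0],[0,0,0]],[1,[-0.1,-0.12,0.3],[0,0,0]],[1,[-0.1,-0.12,0.6],[0,0,0]],[1,[-0.1,-0.12,0.9],[0,0,0]],[1,[-0.1,-0.12,0.98],[0,0,0]]]'; python3 -m jog '[[1,[0,0,0],[0,0,0]],[1,[0,0,0],[0,0,0]],[1,[0,0,0],[0,0,0]]]'; python3 - <<'E'
from h import *
plan([.5975,-.080,.075],0)
im=read_camera('side');save('s9',im[180:280,300:440],5)
E
```

```text
clock: 18.3
position: [0.5965, -0.0791, 0.085]
orientation: [-0.001, 0.707, 0.707, -0.001]
ft_force: [-0.7, -0.1, -0.5]
grip_width: 0.17
clock: 18.6
position: [0.598, -0.0795, 0.0886]
orientation: [0.001, 0.707, 0.707, 0.0]
ft_force: [0.6, 0.4, -0.9]
grip_width: 0.166
t 18.6 pos [ 0.598  -0.0795  0.0886] shift [-0.009, -0.011, 0.272] turn [0.1, 0.0, -0.0] rows>= 0.3 0.0 F [ 0.6  0.4 -0.9] w 15.4
```

View pics/s9.png

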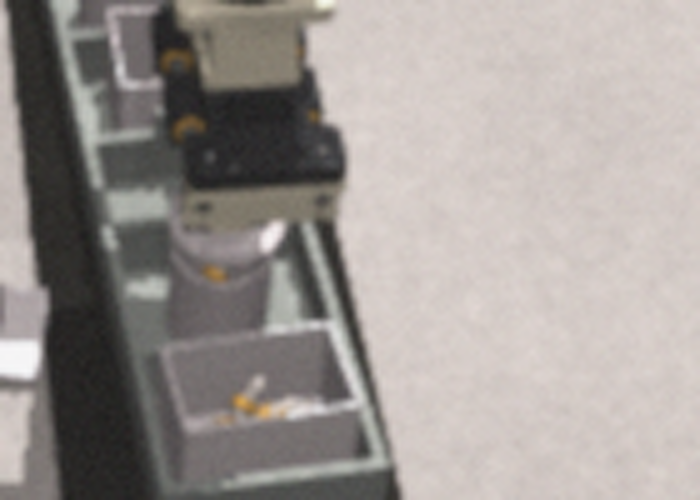

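```bash
python3 - <<'E'
from h import *
c=get_calibration('side')
F=lambda p:((np.array(proj(c,p))-[300,180])*5+2).round(1)
for nm,C,r,zz in [('plate',(.5988,-.0795),.030,.0846),('platebot',(.5988,-.0795),.030,.0796),('rim',(.598,-.080),.027,.0658)]:
    P=np.array([F((C[0]+r*np.cos(a),C[1]+r*np.sin(a),zz)) for a in np.linspace(0,2*np.pi,60)]);print(nm,P.min(0),P.max(0))
im=read_camera('side')[215:245,330:362]
print(cv2.cvtColor(im,cv2.COLOR_RGB2GRAY)[4:22:1])
E
```

```text
plate [167.3 176.6] [285.1 263.3]
platebot [166.9 183.2] [284.4 270. ]
rim [170.3 206.4] [275.2 284.5]
[[171 172 158 129 107 110  98 107 120 117 116 121 121 124 120 123 127 120
  121 121 125 125 122 123 125 124 123 127 126 126 122 123]
 [176 171 168 144 120 118 106 111 116 107  97 101 111 120 118 124 120 122
  122 120 123 122 124 121 120 123 121 119 120 121 124 118]
 [172 174 172 150 126 116  99 114 110  86  65  76 100 119 121 121 122 124
  123 121 121 118 123 120 123 121 116 123 121 119 121 121]
 [171 172 162 146 130 118 105 116 111 100  92  93 111 118 121 119 120 121
  119 120 122 121 122 121 117 120 117 119 120 122 122 123]
 [143 138 138 131 130 129 121 124 121 118 111 114 115 123 124 120 122 119
  120 118 118 118 118 124 130 133 131 125 115 116 124 126]
 [103  97  97 110 130 137 120 114 120 113 110 115 124 124 121 122 126 124
  123 117 108 110 108 133 174 193 174 129 102  98 125 149]
 [ 82  84  81  98 116 130 115  96 109 108  97 101 114 127 125 122 123 122
  125 121 122 126 136 175 218 225 194 120  77  79 128 166]
 [ 75  77  74  81 114 134 125 109 116 116 111 108 118 129 129 130 
[... 697 characters left out ...]
6 115 103 102 100  87  69  63  88]
 [ 82  81  79  74  90 108 107  93  96  99 103 107 115 121 121 119 116 121
  119 113 105  94  98 114 135 143 149 129 102  77  61  72]
 [ 83  90  83  82  78  97 112 111 101  99  96 102 119 122 115 102  93 101
  103 102  94  96 108 114 144 172 176 149 112  84  62  67]
 [107 103 101  89  87  91 102 116 111 102  98 106 122 127 116  98  92  94
   98 106 103 107 105 108 144 175 178 148 116  93  66  62]
 [149 149 141 113  94  87  90 104 115 115 111 112 114 119 109  96  96 104
  114 119 111 104  99 104 143 176 181 149 114  97  69  58]
 [182 179 168 139  99  89  90  97 102 112 112 113 118 124 124 115 114 121
  119 114 108  99  93 101 145 175 179 163 136 103  78  63]]
```

The side view matches prediction: lid plate right edge at 285 (predicted 285), rim left edge at 170 (predicted 170). I'm inserting slowly.

```bash
python3 -m jog '[[1,[-0.01,-0.01,0.07],[0,0,0]],[1,[-0.01,-0.01,0.14],[0,0,0]],[1,[-0.01,-0.01,0.2],[0,0,0]],[1,[-0.01,-0.01,0.26],[0,0,0]],[1,[-0.01,-0.01,0.26],[0,0,0]]]'; python3 -m jog '[[1,[0,0,0.02],[0,0,0]],[1,[0,0,0.04],[0,0,0]],[1,[0,0,0.04],[0,0,0]]]'; python3 -c "
from h import *
plan([.5975,-.080,.075],0)"
```

```text
clock: 19.2
position: [0.5971, -0.08, 0.0746]
orientation: [0.0, 0.707, 0.707, 0.0]
ft_force: [-0.7, 0.5, -0.5]
grip_width: 0.166
clock: 19.5
position: [0.5974, -0.08, 0.0743]
orientation: [0.0, 0.707, 0.707, 0.0]
ft_force: [-5.7, 0.7, 12.6]
grip_width: 0.169
t 19.5 pos [ 0.5974 -0.08    0.0743] shift [0.001, 0.001, -0.015] turn [0.1, 0.0, -0.0] rows>= 0.0 0.0 F [-5.7  0.7 12.6] w 15.8
```

```bash
python3 -m jog '[[0.8,[0,0,-0.04],[0,0,0]],[0.4,[0,0,-0.04],[0,0,0]],[0.3,[0,0,-0.04],[0,0,0]],[0.2,[0,0,-0.04],[0,0,0]],[0.2,[0,0,-0.04],[0,0,0]]]'; python3 -m jog '[[0.2,[0,0,-0.3],[0,0,0]],[0.2,[0,0,-0.8],[0,0,0]],[0,[0,0,-1.6],[0,0,0]],[-0.3,[0,-1,-1.9],[0,0,0]],[-0.3,[0,-2,-1.9],[0,0,0]]]'; python3 -c "
from h import *
plan([.465,-.083,.17],0)"
```

```text
clock: 20.0
position: [0.5971, -0.08, 0.0747]
orientation: [0.0, 0.707, 0.707, 0.0]
ft_force: [-1.7, -0.4, 0.5]
grip_width: 0.397
clock: 20.5
position: [0.4993, -0.0801, 0.1731]
orientation: [0.002, 0.707, 0.707, 0.001]
ft_force: [-0.6, -0.2, 1.1]
grip_width: 0.61
t 20.5 pos [ 0.4993 -0.0801  0.1731] shift [-0.058, -0.687, 0.059] turn [0.2, 0.0, 0.0] rows>= 0.7 0.0 F [-0.6 -0.2  1.1] w 56.7
```

```bash
cat >> h.py <<'E'
def bar(name,x,y,rad=.04):
    c=get_calibration('wrist');im=read_camera('wrist');np.save(name+'.npy',im);g=cv2.cvtColor(im,cv2.COLOR_RGB2GRAY)
    k=np.array([proj(c,(x+rad*np.cos(a),y+rad*np.sin(a),.04),True) for a in np.linspace(0,2*np.pi,40)])
    m=cv2.fillPoly(np.zeros(g.shape,np.uint8),[k.round().astype(np.int32)],255)>0
    for t in (60,80,100):
        cs=max(cv2.findContours(((g<t)&m).astype(np.uint8),cv2.RETR_EXTERNAL,cv2.CHAIN_APPROX_NONE)[0],key=cv2.contourArea)
        P=np.array([pt(c,*q,.041,True)[:2] for q in cs[:,0]],np.float32);r=cv2.minAreaRect(P)
        a=r[2] if r[1][0]>r[1][1] else r[2]-90
        print(t,'c',np.round(r[0],4),'size',np.round(r[1],4),'yaw',round(a,1),'cam',np.round(np.array(c['T'])[:3,3],3))
    return im,k
E
python3 -m jog '[[-0.3,[-0.05,0.3,0.06],[0,0,0]],[-0.3,[-0.05,0.6,0.06],[0,0,0]],[-0.3,[-0.05,0.6,0.06],[0,0,0]],[-0.3,[-0.05,0.6,0.06],[0,0,0]]]'; python3 - <<'E'
from h import *
plan([.528,-.083,.17],0)
im,k=bar('l2',.461,-.079)
x0,y0=np.maximum(k.min(0).astype(int)-40,0);x1,y1=k.max(0).astype(int)+40;save('l2',im[y0:y1,x0:x1],4);print(x0,y0)
g=cv2.cvtColor(im,cv2.COLOR_RGB2GRAY);c=get_calibration('wrist')
hue=im.astype(int);print('sat R-B on plate vs counter:',[ (hue[int(v),int(u)]).tolist() for u,v in [proj(c,p,True) for p in [(.49,-.1,.013),(.44,-.1,.013),(.44,-.14,0),(.49,-.13,0),(.44,-.03,0)]]])
E
```

```text
clock: 20.9
position: [0.5291, -0.0824, 0.1674]
orientation: [0.0, 0.707, 0.707, 0.0]
ft_force: [0.4, 0.2, -0.3]
grip_width: 0.647
t 20.9 pos [ 0.5291 -0.0824  0.1674] shift [-0.011, -0.023, -0.052] turn [0.0, 0.0, -0.0] rows>= 0.1 0.0 F [ 0.4  0.2 -0.3] w 60.2
60 c [ 0.4607 -0.0788] size [0.0144 0.0437] yaw -9.4 cam [ 0.461 -0.083  0.332]
80 c [ 0.4606 -0.0788] size [0.0149 0.0444] yaw -9.6 cam [ 0.461 -0.083  0.332]
100 c [ 0.4607 -0.0787] size [0.0155 0.0446] yaw -10.0 cam [ 0.461 -0.083  0.332]
241 46
sat R-B on plate vs counter: [[187, 179, 178], [190, 183, 182], [140, 139, 134], [144, 142, 137], [202, 196, 192]]
```

```bash
python3 -c "
from h import *
plan([.4607,-.0788,.017],-9.7)"
```

```text
t 20.95 pos [ 0.529  -0.0825  0.1672] shift [0.073, -1.367, 3.003] turn [0.0, 0.0, 9.7] rows>= 3.3 1.1 F [-0.1 -0.4 -1.7] w 60.6
```

```bash
python3 -m jog '[[-0.3,[0.07,-0.7,0.4],[0,0,5]],[-0.3,[0.07,-1.37,1],[0,0,9.7]],[-0.3,[0.07,-1.37,1.8],[0,0,9.7]],[-0.3,[0.07,-1.37,2.5],[0,0,9.7]],[-0.3,[0.07,-1.37,3],[0,0,9.7]]]';python3 -m jog '[[-0.3,[0,0,0],[0,0,0]],[-0.3,[0,0,0],[0,0,0]]]';python3 -c "
from h import *
plan([.4607,-.0788,.017],-9.7)"
```

```text
clock: 21.45
position: [0.4596, -0.0788, 0.0149]
orientation: [-0.0, 0.765, 0.645, -0.0]
ft_force: [0.6, -0.7, 0.1]
grip_width: 0.649
clock: 21.65
position: [0.4608, -0.079, 0.0176]
orientation: [-0.0, 0.764, 0.645, 0.0]
ft_force: [0.1, -0.6, -0.0]
grip_width: 0.648
t 21.65 pos [ 0.4608 -0.079   0.0176] shift [0.003, -0.003, 0.012] turn [-0.0, -0.0, -0.0] rows>= 0.0 0.0 F [ 0.1 -0.6 -0. ] w 60.3
```

```bash
python3 -m jog '[[1,[0,0,0],[0,0,0]],[1,[0,0,0],[0,0,0]],[1,[0,0,0],[0,0,0]],[1,[0,0,0],[0,0,0]],[1,[0,0,0],[0,0,0]]]' 30; python3 -m jog '[[1,[0,0,0],[0,0,0]],[1,[0,0,0],[0,0,0]],[1,[0,0,0],[0,0,0]],[1,[0,0,-0.4],[0,0,0]],[1,[0,0,-1],[0,0,0]]]';python3 -m jog '[[1,[0,0,-0.6],[0,0,0]],[1,[0,0,-1.2],[0,0,0]],[1,[0,0,-1.5],[0,0,0]],[1,[0,0,-1.5],[0,0,0]]]'; python3 -c "
from h import *
plan([.605,-.1645,.14],5.4)"
```

```text
clock: 22.15
position: [0.4609, -0.079, 0.0171]
orientation: [0.0, 0.764, 0.645, 0.0]
ft_force: [0.6, -0.2, -0.0]
grip_width: 0.265
clock: 22.65
position: [0.4597, -0.0787, 0.0658]
orientation: [-0.001, 0.765, 0.645, -0.001]
ft_force: [0.4, 0.1, -0.5]
grip_width: 0.172
clock: 23.05
position: [0.4615, -0.0791, 0.1434]
orientation: [0.001, 0.764, 0.645, 0.001]
ft_force: [-1.0, -1.1, -0.7]
grip_width: 0.173
t 23.05 pos [ 0.4615 -0.0791  0.1434] shift [-1.198, 3.117, 0.078] turn [0.2, 0.0, -15.1] rows>= 3.3 1.8 F [-1.  -1.1 -0.7] w 16.1
```

```bash
python3 -m jog '[[1,[-0.3,0.6,0],[0,0,-4]],[1,[-0.6,1.4,0],[0,0,-9]],[1,[-0.9,2.2,0],[0,0,-15]],[1,[-1.1,2.9,0],[0,0,-15.1]],[1,[-1.2,3.12,0],[0,0,-15.1]]]';python3 -m jog '[[1,[0,0,0],[0,0,0]],[1,[0,0,0],[0,0,0]],[1,[0,0,0],[0,0,0]]]'; python3 -c "
from h import *
plan([.605,-.1645,.088],5.4)"
```

```text
clock: 23.55
position: [0.6057, -0.1655, 0.1386]
orientation: [-0.001, 0.673, 0.739, -0.001]
ft_force: [-0.1, 0.3, -1.5]
grip_width: 0.171
clock: 23.85
position: [0.6034, -0.1639, 0.1416]
orientation: [-0.0, 0.673, 0.74, 0.0]
ft_force: [0.0, -0.7, -0.4]
grip_width: 0.168
t 23.85 pos [ 0.6034 -0.1639  0.1416] shift [-0.016, 0.03, 1.073] turn [-0.0, -0.0, -0.0] rows>= 1.1 0.0 F [ 0.  -0.7 -0.4] w 15.6
```

```bash
python3 -m jog '[[1,[-0.02,0.03,0.3],[0,0,0]],[1,[-0.02,0.03,0.7],[0,0,0]],[1,[-0.02,0.03,1.07],[0,0,0]],[1,[-0.02,0.03,1.07],[0,0,0]],[1,[-0.02,0.03,1.07],[0,0,0]]]';python3 -m jog '[[1,[0,0,0.05],[0,0,0]],[1,[0,0,0.1],[0,0,0]],[1,[0,0,0.15],[0,0,0]],[1,[0,0,0.2],[0,0,0]],[1,[0,0,0.2],[0,0,0]]]'; python3 -c "
from h import *
plan([.605,-.1645,.075],5.4)"
```

```text
clock: 24.35
position: [0.6057, -0.1651, 0.0883]
orientation: [-0.0, 0.673, 0.74, 0.0]
ft_force: [-0.3, 0.5, -0.4]
grip_width: 0.169
clock: 24.85
position: [0.6059, -0.1653, 0.078]
orientation: [-0.0, 0.673, 0.739, 0.0]
ft_force: [-0.3, -0.1, -0.5]
grip_width: 0.166
t 24.85 pos [ 0.6059 -0.1653  0.078 ] shift [0.017, -0.016, 0.061] turn [-0.0, -0.0, -0.0] rows>= 0.1 0.0 F [-0.3 -0.1 -0.5] w 15.5
```

```bash
python3 -m jog '[[1,[0.01,0,0.03],[0,0,0]],[1,[0.01,0,0.06],[0,0,0]],[1,[0.01,0,0.09],[0,0,0]],[1,[0.01,0,0.09],[0,0,0]]]';  python3 -m jog '[[0.8,[0,0,-0.03],[0,0,0]],[0.4,[0,0,-0.03],[0,0,0]],[0.3,[0,0,-0.03],[0,0,0]],[0.2,[0,0,-0.03],[0,0,0]],[0.2,[0,0,-0.03],[0,0,0]]]'; python3 -m jog '[[0.2,[0,0,-0.3],[0,0,0]],[0.2,[0,0,-0.8],[0,0,0]],[0.2,[0,0,-1.6],[0,0,0]],[-0.3,[-0.2,-0.6,-1.9],[0,0,0]],[-0.3,[-0.4,-1.3,-1.9],[0,0,0]]]'; python3 -c "
from h import *
plan([.503,-.195,.17],0)"
```

```text
clock: 25.25
position: [0.606, -0.1648, 0.074]
orientation: [0.0, 0.673, 0.739, 0.0]
ft_force: [-0.1, -0.3, -1.7]
grip_width: 0.17
clock: 25.75
position: [0.6059, -0.1648, 0.0754]
orientation: [0.0, 0.673, 0.739, 0.0]
ft_force: [0.3, -0.1, 0.1]
grip_width: 0.392
clock: 26.25
position: [0.5437, -0.1912, 0.1744]
orientation: [0.002, 0.673, 0.74, 0.001]
ft_force: [0.3, -0.6, -1.1]
grip_width: 0.52
t 26.25 pos [ 0.5437 -0.1912  0.1744] shift [0.001, -0.818, 0.084] turn [0.3, 0.1, 5.4] rows>= 0.8 0.6 F [ 0.3 -0.6 -1.1] w 48.4
```

```bash
python3 -m jog '[[-0.3,[0,-0.4,0.08],[0,0,3]],[-0.3,[0,-0.82,0.08],[0,0,5.4]],[-0.3,[0,-0.82,0.08],[0,0,5.4]],[-0.3,[0,-0.82,0.08],[0,0,5.4]]]'; python3 - <<'E'
from h import *
bar('l3',.437,-.196)
plan([.437,-.196,.017],6)
E
```

```text
clock: 26.65
position: [0.5025, -0.1948, 0.1676]
orientation: [0.001, 0.707, 0.707, 0.0]
ft_force: [0.3, 0.1, -0.0]
grip_width: 0.651
60 c [ 0.4354 -0.2003] size [0.0439 0.0144] yaw 6.6 cam [ 0.434 -0.195  0.332]
80 c [ 0.4353 -0.2003] size [0.0443 0.0149] yaw 6.6 cam [ 0.434 -0.195  0.332]
100 c [ 0.4354 -0.2003] size [0.0449 0.0154] yaw 6.6 cam [ 0.434 -0.195  0.332]
t 26.7 pos [ 0.5028 -0.1947  0.1673] shift [-0.025, -1.32, 3.004] turn [0.1, 0.0, -6.0] rows>= 3.3 0.7 F [0.6 1.3 0.7] w 60.2
```

```bash
python3 -m jog '[[-0.3,[-0.11,-0.7,0.4],[0,0,-3]],[-0.3,[-0.11,-1.35,1],[0,0,-6.6]],[-0.3,[-0.11,-1.35,1.8],[0,0,-6.6]],[-0.3,[-0.11,-1.35,2.5],[0,0,-6.6]],[-0.3,[-0.11,-1.35,3],[0,0,-6.6]]]';python3 -m jog '[[-0.3,[0,0,0],[0,0,0]],[-0.3,[0,0,0],[0,0,0]],[1,[0,0,0],[0,0,0]],[1,[0,0,0],[0,0,0]],[1,[0,0,0],[0,0,0]]]' 30;python3 -m jog '[[1,[0,0,0],[0,0,0]],[1,[0,0,0],[0,0,0]],[1,[0,0,0],[0,0,0]],[1,[0,0,0],[0,0,0]]]';python3 -c "
from h import *
plan([.583,.157,.14],0)"
```

```text
clock: 27.2
position: [0.4347, -0.1997, 0.0144]
orientation: [-0.001, 0.665, 0.747, -0.0]
ft_force: [0.1, -0.5, 0.1]
grip_width: 0.65
clock: 27.7
position: [0.435, -0.2001, 0.0165]
orientation: [0.0, 0.665, 0.747, 0.0]
ft_force: [0.0, 0.5, -0.2]
grip_width: 0.443
clock: 28.1
position: [0.4348, -0.2001, 0.0164]
orientation: [0.0, 0.665, 0.746, 0.0]
ft_force: [-0.1, 0.1, -0.0]
grip_width: 0.173
t 28.1 pos [ 0.4348 -0.2001  0.0164] shift [6.756, 3.764, -2.472] turn [0.0, 0.0, 6.6] rows>= 8.1 0.8 F [-0.1  0.1 -0. ] w 16.1
```

```bash
python3 -m jog '[[1,[0,0,-0.4],[0,0,0]],[1,[0,0,-1],[0,0,0]],[1,[0,0,-1.8],[0,0,0]],[1,[0,0,-2.5],[0,0,0]],[1,[0,0,-2.7],[0,0,0]]]';python3 -m jog '[[1,[0.6,0.2,0],[0,0,3]],[1,[1.5,0.7,0],[0,0,6.6]],[1,[2.4,1.2,0],[0,0,6.6]],[1,[3.3,1.7,0],[0,0,6.6]],[1,[4.2,2.2,0],[0,0,6.6]]]';python3 -c "
from h import *
plan([.583,.157,.14],0)"
```

```text
clock: 28.6
position: [0.4357, -0.2006, 0.1553]
orientation: [0.002, 0.665, 0.746, 0.001]
ft_force: [0.9, -0.2, -0.9]
grip_width: 0.173
clock: 29.1
position: [0.5179, 0.0177, 0.1507]
orientation: [0.0, 0.707, 0.707, -0.0]
ft_force: [1.4, -0.9, -0.0]
grip_width: 0.171
t 29.1 pos [0.5179 0.0177 0.1507] shift [2.787, 1.302, 0.213] turn [-0.0, 0.0, -0.0] rows>= 3.1 0.0 F [ 1.4 -0.9 -0. ] w 15.9
```

```bash
python3 -m jog '[[1,[0.8,0.4,0.1],[0,0,0]],[1,[1.6,0.8,0.2],[0,0,0]],[1,[2.3,1.1,0.2],[0,0,0]],[1,[2.7,1.3,0.2],[0,0,0]],[1,[2.72,1.3,0.2],[0,0,0]]]';python3 -m jog '[[1,[0,0,0],[0,0,0]],[1,[0,0,0],[0,0,0]],[1,[0,0,0],[0,0,0]]]';python3 -c "
from h import *
plan([.583,.157,.088],0)"
```

```text
clock: 29.6
position: [0.583, 0.1538, 0.1398]
orientation: [-0.0, 0.706, 0.708, -0.001]
ft_force: [-0.4, -0.3, -0.6]
grip_width: 0.171
clock: 29.9
position: [0.5825, 0.1507, 0.1414]
orientation: [0.0, 0.708, 0.707, 0.0]
ft_force: [-0.1, -0.5, 0.2]
grip_width: 0.171
t 29.9 pos [0.5825 0.1507 0.1414] shift [0.125, 0.009, 1.067] turn [0.0, 0.0, -0.1] rows>= 1.1 0.0 F [-0.1 -0.5  0.2] w 15.9
```

```bash
python3 -m jog '[[1,[0.12,0,0.3],[0,0,0]],[1,[0.12,0,0.7],[0,0,0]],[1,[0.12,0,1.07],[0,0,0]],[1,[0.12,0,1.07],[0,0,0]],[1,[0.12,0,1.07],[0,0,0]]]';python3 -m jog '[[1,[0,0,0.05],[0,0,0]],[1,[0,0,0.1],[0,0,0]],[1,[0,0,0.15],[0,0,0]],[1,[0,0,0.2],[0,0,0]],[1,[0,0,0.2],[0,0,0]]]'; python3 -c "
from h import *
plan([.583,.157,.0745],0)"
```

```text
clock: 30.4
position: [0.5826, 0.1575, 0.0876]
orientation: [-0.0, 0.707, 0.707, -0.0]
ft_force: [0.4, 0.9, -0.4]
grip_width: 0.167
clock: 30.9
position: [0.5826, 0.1576, 0.0775]
orientation: [-0.0, 0.707, 0.707, -0.0]
ft_force: [0.4, 0.6, -0.9]
grip_width: 0.168
t 30.9 pos [0.5826 0.1576 0.0775] shift [-0.012, 0.008, 0.06] turn [-0.0, 0.0, -0.0] rows>= 0.1 0.0 F [ 0.4  0.6 -0.9] w 15.6
```

Inserted without any contact force. I'll press it down and release, then move to the square lid.

```bash
python3 -m jog '[[1,[0,0,0.03],[0,0,0]],[1,[0,0,0.06],[0,0,0]],[1,[0,0,0.09],[0,0,0]],[1,[0,0,0.09],[0,0,0]]]';  python3 -m jog '[[0.8,[0,0,-0.03],[0,0,0]],[0.4,[0,0,-0.03],[0,0,0]],[0.3,[0,0,-0.03],[0,0,0]],[0.2,[0,0,-0.03],[0,0,0]],[0.2,[0,0,-0.03],[0,0,0]]]'; python3 -m jog '[[0.2,[0,0,-0.3],[0,0,0]],[0.2,[0,0,-0.8],[0,0,0]],[0.2,[0,0,-1.6],[0,0,0]],[-0.3,[-0.8,-0.2,-1.9],[0,0,0]],[-0.3,[-1.7,-0.5,-1.9],[0,0,0]]]'; python3 -c "
from h import *
plan([.503,-.32,.17],0)"
```

```text
clock: 31.3
position: [0.5829, 0.1576, 0.0735]
orientation: [0.0, 0.707, 0.707, 0.0]
ft_force: [0.2, -0.1, -0.8]
grip_width: 0.17
clock: 31.8
position: [0.5828, 0.1576, 0.0749]
orientation: [0.0, 0.707, 0.707, 0.0]
ft_force: [0.5, 0.0, -0.8]
grip_width: 0.391
clock: 32.3
position: [0.5586, 0.0726, 0.174]
orientation: [0.002, 0.706, 0.708, 0.002]
ft_force: [1.9, -0.4, -0.9]
grip_width: 0.522
t 32.3 pos [0.5586 0.0726 0.174 ] shift [-7.85, -1.127, 0.071] turn [0.3, -0.0, 0.1] rows>= 7.9 0.0 F [ 1.9 -0.4 -0.9] w 48.6
```

```bash
python3 -m jog '[[-0.3,[-0.8,-0.1,0.05],[0,0,0]],[-0.3,[-1.7,-0.2,0.05],[0,0,0]],[-0.3,[-2.6,-0.4,0.05],[0,0,0]],[-0.3,[-3.5,-0.5,0.05],[0,0,0]],[-0.3,[-4.4,-0.6,0.05],[0,0,0]]]';python3 -m jog '[[-0.3,[-0.8,-0.1,0],[0,0,0]],[-0.3,[-1.7,-0.2,0],[0,0,0]],[-0.3,[-2.6,-0.4,0],[0,0,0]],[-0.3,[-3.4,-0.5,0],[0,0,0]],[-0.3,[-3.4,-0.5,0],[0,0,0]]]'; python3 - <<'E'
from h import *
import pickle
c=pickle.load(open('w8.pkl','rb'));print('can base',pt(c,62/1.25,212/1.25,0,True),'can top',pt(get_calibration('top'),629/1.25,202/1.25,.19))
plan([.503,-.32,.17],0)
bar('l4',.436,-.322)
E
```

```text
clock: 32.8
position: [0.5271, -0.1491, 0.1689]
orientation: [0.001, 0.707, 0.707, 0.0]
ft_force: [1.4, 0.8, 0.9]
grip_width: 0.65
clock: 33.3
position: [0.5016, -0.3212, 0.1683]
orientation: [0.001, 0.709, 0.706, -0.0]
ft_force: [0.5, 0.1, -0.1]
grip_width: 0.647
can base [ 5.76252254e-01 -4.52732316e-01 -5.55111512e-17] can top [ 0.58030244 -0.43975369  0.19      ]
t 33.3 pos [ 0.5016 -0.3212  0.1683] shift [0.025, 0.029, -0.033] turn [0.0, 0.1, -0.2] rows>= 0.1 0.0 F [ 0.5  0.1 -0.1] w 60.2
60 c [ 0.4336 -0.3294] size [0.0148 0.044 ] yaw -8.8 cam [ 0.433 -0.321  0.333]
80 c [ 0.4336 -0.3295] size [0.0152 0.0445] yaw -8.9 cam [ 0.433 -0.321  0.333]
100 c [ 0.4336 -0.3295] size [0.0157 0.0448] yaw -9.2 cam [ 0.433 -0.321  0.333]
```

```bash
python3 -c "
from h import *
plan([.4336,-.3295,.017],-9)"
```

```text
t 33.35 pos [ 0.502  -0.3193  0.1682] shift [-0.208, -1.369, 3.023] turn [0.0, 0.0, 8.8] rows>= 3.3 1.0 F [ 0.7  0.3 -0.2] w 60.8
```

```bash
python3 -m jog '[[-0.3,[-0.21,-0.7,0.4],[0,0,5]],[-0.3,[-0.21,-1.37,1],[0,0,8.8]],[-0.3,[-0.21,-1.37,1.8],[0,0,8.8]],[-0.3,[-0.21,-1.37,2.5],[0,0,8.8]],[-0.3,[-0.21,-1.37,3],[0,0,8.8]]]';python3 -m jog '[[-0.3,[0,0,0],[0,0,0]],[-0.3,[0,0,0],[0,0,0]],[1,[0,0,0],[0,0,0]],[1,[0,0,0],[0,0,0]],[1,[0,0,0],[0,0,0]]]' 30;python3 -m jog '[[1,[0,0,0],[0,0,0]],[1,[0,0,0],[0,0,0]],[1,[0,0,0],[0,0,0]],[1,[0,0,0],[0,0,0]]]';python3 -c "
from h import *
plan([.5915,.0735,.14],1)"
```

```text
clock: 33.85
position: [0.4338, -0.3266, 0.0161]
orientation: [-0.0, 0.759, 0.651, 0.0]
ft_force: [0.2, -0.9, -0.2]
grip_width: 0.647
clock: 34.35
position: [0.4344, -0.3279, 0.0181]
orientation: [0.001, 0.759, 0.651, 0.0]
ft_force: [0.9, 0.1, -1.1]
grip_width: 0.444
clock: 34.75
position: [0.4341, -0.3279, 0.0174]
orientation: [0.0, 0.759, 0.651, 0.0]
ft_force: [0.3, 0.8, 1.2]
grip_width: 0.169
t 34.75 pos [ 0.4341 -0.3279  0.0174] shift [8.416, 1.88, -2.451] turn [0.0, 0.0, -9.8] rows>= 9.0 1.1 F [0.3 0.8 1.2] w 15.7
```

```bash
python3 -m jog '[[1,[0,0,-0.4],[0,0,0]],[1,[0,0,-1],[0,0,0]],[1,[0,0,-1.8],[0,0,0]],[1,[0,0,-2.5],[0,0,0]],[1,[0,0,-2.7],[0,0,0]]]';python3 -m jog '[[1,[0.6,0.1,0],[0,0,-3]],[1,[1.5,0.3,0],[0,0,-6]],[1,[2.4,0.5,0],[0,0,-9.8]],[1,[3.3,0.7,0],[0,0,-9.8]],[1,[4.2,0.9,0],[0,0,-9.8]]]';python3 -m jog '[[1,[0.8,0.2,0],[0,0,0]],[1,[1.6,0.4,0],[0,0,0]],[1,[2.4,0.6,0],[0,0,0]],[1,[3.2,0.8,0],[0,0,0]],[1,[3.4,0.8,0],[0,0,0]]]';python3 -c "
from h import *
plan([.5915,.0735,.14],1)"
```

```text
clock: 35.25
position: [0.4349, -0.3286, 0.1564]
orientation: [0.002, 0.759, 0.651, 0.001]
ft_force: [-0.1, -0.8, -0.8]
grip_width: 0.172
clock: 35.75
position: [0.5108, -0.1254, 0.1516]
orientation: [-0.0, 0.701, 0.713, -0.0]
ft_force: [1.0, -1.1, -0.8]
grip_width: 0.168
clock: 36.25
position: [0.548, 0.0466, 0.1513]
orientation: [-0.001, 0.7, 0.714, -0.0]
ft_force: [-0.2, 0.2, -1.7]
grip_width: 0.174
t 36.25 pos [0.548  0.0466 0.1513] shift [0.52, 0.881, 0.225] turn [-0.1, -0.0, 0.1] rows>= 1.0 0.0 F [-0.2  0.2 -1.7] w 16.2
```

```bash
python3 -m jog '[[1,[0.3,0.4,0.1],[0,0,0]],[1,[0.52,0.88,0.2],[0,0,0]],[1,[0.52,0.88,0.2],[0,0,0]],[1,[0.52,0.88,0.2],[0,0,0]],[1,[0.52,0.88,0.2],[0,0,0]]]';python3 -c "
from h import *
plan([.5918,.0735,.088],1)"
```

```text
clock: 36.75
position: [0.5908, 0.0696, 0.1422]
orientation: [-0.0, 0.701, 0.713, -0.0]
ft_force: [-0.5, 0.4, -0.6]
grip_width: 0.171
t 36.75 pos [0.5908 0.0696 0.1422] shift [0.078, 0.021, 1.084] turn [-0.0, 0.0, -0.1] rows>= 1.1 0.0 F [-0.5  0.4 -0.6] w 15.9
```

```bash
python3 -m jog '[[1,[0.08,0.02,0.3],[0,0,0]],[1,[0.08,0.02,0.7],[0,0,0]],[1,[0.08,0.02,1.07],[0,0,0]],[1,[0.08,0.02,1.07],[0,0,0]],[1,[0.08,0.02,1.07],[0,0,0]]]';python3 -m jog '[[1,[0,0,0.05],[0,0,0]],[1,[0,0,0.1],[0,0,0]],[1,[0,0,0.15],[0,0,0]],[1,[0,0,0.2],[0,0,0]],[1,[0,0,0.2],[0,0,0]]]'; python3 -c "
from h import *
plan([.5918,.0735,.0745],1)"
```

```text
clock: 37.25
position: [0.592, 0.0741, 0.0888]
orientation: [-0.0, 0.701, 0.713, -0.0]
ft_force: [0.1, 0.3, -1.1]
grip_width: 0.171
clock: 37.75
position: [0.5922, 0.0742, 0.0785]
orientation: [-0.0, 0.701, 0.713, -0.0]
ft_force: [-0.2, 0.2, -0.9]
grip_width: 0.167
t 37.75 pos [0.5922 0.0742 0.0785] shift [-0.014, -0.009, 0.08] turn [-0.0, 0.0, -0.0] rows>= 0.1 0.0 F [-0.2  0.2 -0.9] w 15.5
```

```bash
python3 -m jog '[[1,[0,0,0.03],[0,0,0]],[1,[0,0,0.06],[0,0,0]],[1,[0,0,0.09],[0,0,0]],[1,[0,0,0.1],[0,0,0]]]';  python3 -m jog '[[0.8,[0,0,-0.03],[0,0,0]],[0.4,[0,0,-0.03],[0,0,0]],[0.3,[0,0,-0.03],[0,0,0]],[0.2,[0,0,-0.03],[0,0,0]],[0.2,[0,0,-0.03],[0,0,0]]]'; python3 -m jog '[[0.2,[0,0,-0.3],[0,0,0]],[0.2,[0,0,-0.8],[0,0,0]],[0.2,[0,0,-1.6],[0,0,0]],[-0.3,[-0.4,0.1,-2.4],[0,0,0]],[-0.3,[-0.8,0.4,-3.2],[0,0,0]]]'; python3 -m jog '[[-0.3,[-0.3,0.3,-0.2],[0,0,0]],[-0.3,[-0.6,0.6,-0.3],[0,0,0]],[-0.3,[-0.6,0.6,-0.3],[0,0,0]],[-0.3,[-0.6,0.6,-0.3],[0,0,0]]]'; python3 - <<'E'
from h import *
import pickle
plan([.64,0,.25],0)
c=get_calibration('wrist');im=read_camera('wrist');np.save('w10.npy',im);pickle.dump(c,open('w10.pkl','wb'))
k=np.array([proj(c,p,True) for p in [(.53,.22,.08),(.66,.22,.08),(.53,-.22,.08),(.66,-.22,.08)]]);x0,y0=np.maximum(k.min(0).astype(int)-5,0);x1,y1=k.max(0).astype(int)+5
print(x0,y0,x1,y1);s=min(800/(x1-x0),600/(y1-y0));print(s);save('w10',im[y0:y1,x0:x1],s*.999)
E
```

```text
clock: 38.15
position: [0.5926, 0.0742, 0.0744]
orientation: [0.0, 0.701, 0.713, 0.0]
ft_force: [-3.6, -0.9, 6.9]
grip_width: 0.171
clock: 38.65
position: [0.5923, 0.0742, 0.0753]
orientation: [0.0, 0.701, 0.713, 0.0]
ft_force: [-0.5, 0.7, -0.8]
grip_width: 0.388
clock: 39.15
position: [0.6124, 0.0344, 0.2388]
orientation: [0.001, 0.701, 0.713, 0.001]
ft_force: [0.9, -0.0, 0.3]
grip_width: 0.521
clock: 39.55
position: [0.6433, 0.0051, 0.2507]
orientation: [0.0, 0.701, 0.713, 0.0]
ft_force: [-1.1, 0.3, -0.1]
grip_width: 0.649
t 39.55 pos [0.6433 0.0051 0.2507] shift [-0.1, -0.067, 0.015] turn [0.0, -0.0, 0.9] rows>= 0.1 0.1 F [-1.1  0.3 -0.1] w 60.4
130 93 505 213
2.1333333333333333
```

View pics/w10.png

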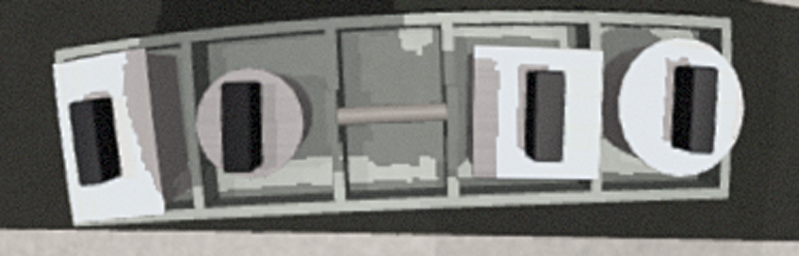

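All four lids sit square on their tins: oblong (95,140), small (242,122), square (545,113), big (693,107). I'll retract and make one last composite check of hook and seating.

```bash
python3 -m jog '[[-0.3,[0,-0.8,-0.3],[0,0,0]],[-0.3,[0,-1.6,-0.6],[0,0,0]],[-0.3,[0,-2.5,-0.9],[0,0,0]],[-0.3,[0,-3.4,-0.9],[0,0,0]],[-0.3,[0,-4.2,-0.9],[0,0,0]]]'; python3 -m jog '[[-0.3,[0,-0.8,0],[0,0,0]],[-0.3,[0,-0.9,0],[0,0,0]],[-0.3,[0,-0.9,0],[0,0,0]],[-0.3,[0,-0.9,0],[0,0,0]],[-0.3,[0,-0.9,0],[0,0,0]]]'; python3 - <<'E'
from h import *
t=read_camera('top')[110:265,165:465];s=read_camera('side')[85:290,250:440]
a=cv2.resize(t,(400,207));b=cv2.resize(s,(556,600),interpolation=cv2.INTER_CUBIC)
o=np.zeros((600,800,3),np.uint8);o[:600,:556]=b;o[:126,556:]=cv2.resize(t,(244,126));
h=cv2.resize(t[40:150,0:60],(244,447));o[130:577,556:]=h;save('f',o)
print(telemetry.read_state()['position'],telemetry.read_state()['ft_force'])
E
```

```text
clock: 40.1
position: [0.431, 0.0021, 0.2955]
orientation: [0.0, 0.701, 0.713, 0.0]
ft_force: [0.4, 0.4, 0.8]
grip_width: 0.651
clock: 40.6
position: [0.3891, 0.0009, 0.2948]
orientation: [-0.0, 0.701, 0.713, -0.0]
ft_force: [-0.4, -0.0, -0.8]
grip_width: 0.649
[0.38906665 0.00079249 0.29483938] [-0.15545402 -0.75093048 -0.46334791]
```

View pics/f.png

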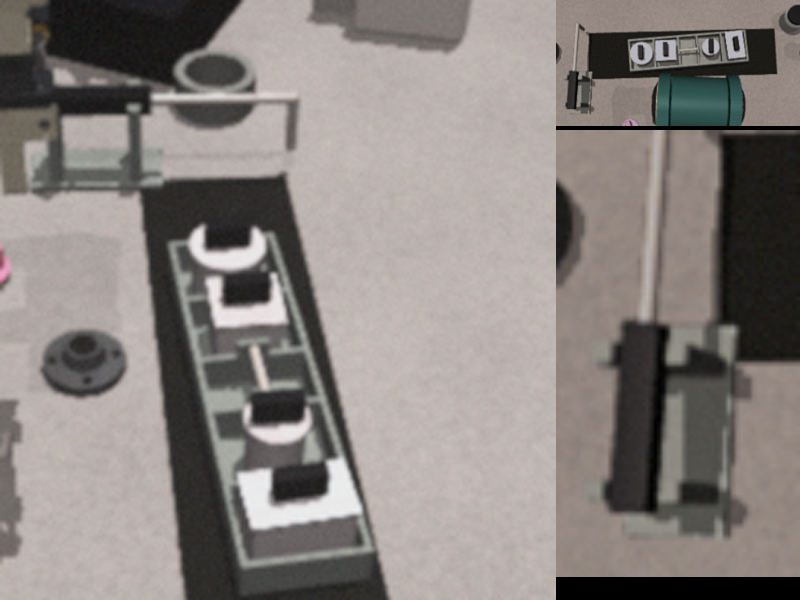

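The final composite shows the hook level in its rest (rod (150,97)-(297,97), tip down), the carrier wholly on the mat, four level lids on their tins, the flange in place and the arm clear. Handing in.

```bash
python3 -c "
from rig import order;print(order.hand_in())"
```

```text
the job is handed in; nothing more can be done
None
```

The job is done and handed in at about 41 s on the robot's clock. I dragged the carrier wholly onto the mat with the hook and laid the hook back in its rest, tip down. All four lids were on the counter, and each is now on its own tin: small, oblong, big and square.

- **Final pictures:** They show the hook level in its rest, the carrier on the mat with its bar near the centre and turned about 4°, and the lids level and centred. The flange, jar and tape roll in view looked unmoved. The spray can and the green plate were outside the last picture, but the arm stayed clear of them.
- **Seating of the lids:** The small and square lids showed contact force at the bottom (13 N and 7 N). The oblong and big lids showed none, but the gripper reached the same seated height. How far each plate sits above its rim was judged from gripper height and the pictures, not measured directly.
- **Disagreement between measurements:** The top camera and the gripper differed by about 5 mm on the hook handle's sideways position. I put this down to the top camera also seeing the side of the handle. For the tins, the top and wrist cameras agreed within about 1.5 mm.
- **Failed check:** No check failed.

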